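# Close down the smoothie bar's toppings station

### The arm

A 6-joint arm with a two-finger parallel gripper is mounted at the origin on the work surface. World frame = base frame: x ahead of the robot, y to its left, z up, the work surface at z = 0. Lengths are in m, angles in rad, forces in N, time in s.
With the tool pointing down it reaches from about 0.3 to 0.775 m from the base axis. Payload 14.6 kg.
Tool frame: the origin (TCP) lies at the very end of the fingers, on their centre line; the grasp point (between the pads) lies 19 mm behind it (bot.hold_point_z is the distance from the TCP to the grasp point, in m); z points along the fingers, y is the direction in which the jaws open and shut (so a half turn about z gives the same grasp; the last joint's range is limited). The gripper opens to 85 mm and grips with 20 to 120 N. Pads are 22 mm wide; open, the fingers measure 114 mm over their backs; the gripper's body (76 mm by 85 mm) begins 54 mm behind the grasp point. The pads swing forward as they close: fully open they stand 13 mm farther back than shut.
Start: joints at [-1.295, 0.3, 1.521, -0, 1.321, -0.067], TCP at [0.185, -0.518, 0.231] pointing down, gripper open.
Joint ranges: [-3.03, 3.03], [-0.79, 2.21], [0.23, 2.52], [-1.04, 4.18], [0, 3.07], [-2.55, 2.55]. Speed limits (rad/s): [2.22, 2.22, 2.57, 3.14, 3.14, 3.14].

### API

Orientations are given as [roll, pitch, yaw] about the fixed x, y, z axes, in that order (R = Rz(yaw) Ry(pitch) Rx(roll)).
In Python, from station import bot gives the robot as it stands.
- The arm moves only by the tool arm_command, never from a script. Its arguments are lists of equal length, an entry for each row: "grip": the closure, from -1 (fully open) to 1 (shut); "linear": the shift along the tool's x, y, z in m, a list of three; "twist": the turn about the tool's z in rad. A call has 1 to 8 rows; each row is the pose to reach, as a shift and turn from the pose commanded when the call began, along the tool's axes at that moment; what a row does not reach only later rows make up. A row lasts 1/12 s, in which the tool goes at most 41.7 mm and 7.16 degrees, less where a joint would pass 70% of its speed; a pose out of reach is approached as far as the arm can. A call with a gripper value outside its range is refused whole. The fingers move at their own pace and stop on an object; "grip_force" is the grip in N (left out, the last holds). Time passes only in rows, so rows that repeat a pose let the fingers close. It gives the time, the measured TCP pose, the force and the opening at its end, in the units of the state.
- bot.read_state(): the state, without advancing time (a new reading comes with each control period).
- bot.capture(name): name is "scene" or "top" or "wrist"; returns a dict with "frame" (400x640x3 uint8, blue, green, red), "camera_matrix" (3x3 intrinsics, pixels), "k1" (the pictures are not rectified: a ray, as slopes to the right and down, at radius r is drawn at 1 + k1 r^2 times it, then the intrinsics apply), "origin" and "orientation" of the camera in the world; the wrist camera has in their place "hand_eye" (4x4, takes a point from camera to tool coordinates, whose origin is the TCP and whose axes are the flange's). Camera axes: x right, y down, z forward; pixel columns grow to the right and rows downward; lengths in m; the calibration is good to about 2 mm. A picture is of the moment at which its call begins: read the wrist's pose just before it. There is no depth.
- bot.job_done(): hands the job in, once; it reports no verdict.
The state is a dict: "t": time; "joint_positions": joint angles; "joint_vel": joint speeds; "joint_torque": joint torques, N m; "position": TCP position; "tcp_rot": TCP orientation; "ft_force": force on the tool from outside, world axes, zero at the start; "torque": the same for the moment, N m; "gripper_width": opening from 0.0 (shut) to 1.0 (fully open).
Only numpy, scipy, OpenCV 4.12 (cv2) and the standard library are available. Lean on these libraries where they do the work, as an engineer would, in place of code of your own. Each camera call takes 0.05 s, during which the arm holds its last target.

### The job

Close down the toppings station: stand every topping jar upright in a cell of its own in the open drawer, then lay the retaining bar tab-up into the two notched cradles across the lids and push the drawer fully shut. Hang every scoop by its eye on a hook of its own inside the low scoop cupboard, before or after that as you like, and leave the other things on the counter where they are.

Things in the scene. Friction and masses are not known exactly. Their poses are not given: they have to be found in the camera images.
- jar0_mid (a point): clear round topping jar of dark seeds, aluminium lid: body 56 mm across, 62 mm high; lid 52 mm across; 75 mm high in all, half full, heavy foot, 0.14 to 0.26 kg. The point is its centre, 37.5 mm above its foot; z is up along the jar. Stands upright on the counter at first; may be absent (None)
- jar1_mid (a point): clear round topping jar of cream oats, aluminium lid: body 56 mm across, 62 mm high; lid 52 mm across; 75 mm high in all, half full, heavy foot, 0.14 to 0.26 kg. The point is its centre, 37.5 mm above its foot; z is up along the jar. Stands upright on the counter at first; may be absent (None)
- jar2_mid (a point): clear round topping jar of brown cocoa, aluminium lid: body 56 mm across, 62 mm high; lid 52 mm across; 75 mm high in all, half full, heavy foot, 0.14 to 0.26 kg. The point is its centre, 37.5 mm above its foot; z is up along the jar. Stands upright on the counter at first; may be absent (None)
- drawer (a joint): opening of the toppings drawer, m: 0 fully shut, 0.22 at most, about 0.2 at first; slides with 3 to 5 N and stays where left. Its fixed steel housing is 320 mm wide, 300 deep, 170 high; the mouth is 294 mm wide, its lintel 158 mm above the counter; the housing's front face lies (opening + 30 mm) beyond drawer_front along x
- drawer_front (a point): middle of the outer face (towards the robot) of the black lip at the top of the drawer's front, 125 mm above the counter. x points into the housing (the way it shuts), y left, z up. Lip 220 mm long, 10 high, 14 mm proud of the aluminium panel, which is 300 mm wide, 16 thick and reaches from 10 to 130 mm above the counter
- cell1 (a point): middle of the floor of the middle one of the drawer's three jar cells, 20 mm above the counter, 104 mm beyond drawer_front along x; axes as drawer_front. The other cells lie 80 mm left and right of it (y). A cell is 72 mm (x) by 76 mm (y); white partitions rise 40 mm above the floor, the drawer's sides (121 to 129 mm left and right of this point) 52 mm
- bar_grip (a point): grip point of the retaining bar: dark steel, 270 mm long (its y), 12 wide (x), 10 high, with an upright blue tab in its middle, 56 mm long (y), 10 thick (x), 30 high above the bar. The point is in the tab, 28 mm above the bar's underside, 12 mm below the tab's top; z up. 0.16 kg. At first it lies tab-up on top of the drawer housing, near its front edge
- cradle_mid (a point): half-way between the two blue notched cradles on the drawer's left and right sides, at the height where the bar's underside rests: 79 mm above the cell floors (4 mm above the jar lids), straight above cell1; axes as drawer_front. The bar lies along y, tab up, either way round. Notches: 20 mm wide (x), 20 mm deep, 121 to 133 mm left and right of this point
- scoop0_grip (a point): grip point on the green handle of a portion scoop (handle 14 mm wide along y, 5 mm thick), 55 mm from the middle of its steel bowl (46 mm across, 30 mm deep) and 110 mm from its eye. x: along the handle from bowl to eye; z: out of the bowl's mouth. 27.5 mm above the bowl's underside, which rests on the counter at first. 85 g, mostly bowl. May be absent (None)
- scoop0_eye (a point): middle of the eye at the end of the green handle: flat ring 22 mm inside, 36 mm outside, 6 mm thick, its hole along z; axes as the grip point. May be absent (None)
- scoop1_grip (a point): grip point on the yellow handle of a portion scoop (handle 14 mm wide along y, 5 mm thick), 55 mm from the middle of its steel bowl (46 mm across, 30 mm deep) and 110 mm from its eye. x: along the handle from bowl to eye; z: out of the bowl's mouth. 27.5 mm above the bowl's underside, which rests on the counter at first. 85 g, mostly bowl. May be absent (None)
- scoop1_eye (a point): middle of the eye at the end of the yellow handle: flat ring 22 mm inside, 36 mm outside, 6 mm thick, its hole along z; axes as the grip point. May be absent (None)
- scoop2_grip (a point): grip point on the orange handle of a portion scoop (handle 14 mm wide along y, 5 mm thick), 55 mm from the middle of its steel bowl (46 mm across, 30 mm deep) and 110 mm from its eye. x: along the handle from bowl to eye; z: out of the bowl's mouth. 27.5 mm above the bowl's underside, which rests on the counter at first. 85 g, mostly bowl. May be absent (None)
- scoop2_eye (a point): middle of the eye at the end of the orange handle: flat ring 22 mm inside, 36 mm outside, 6 mm thick, its hole along z; axes as the grip point. May be absent (None)
- hook0 (a point): left hook (as the robot sees it) in the scoop cupboard; axes and shape as hook1, 90 mm to its left (y). The cupboard: clear roof with its underside 318 mm above the counter, from 98 mm in front of the hooks to 81 mm behind; clear side walls 190 mm left and right of hook1, from 84 mm in front to 70 mm behind; 10 mm floor; clear back wall 46 mm behind the hooks; open in front
- hook1 (a point): middle hook: bottom of its bend, on the wire's centre line, 250 mm above the counter. x points into the cupboard, y left, z up. The 6 mm wire comes from a rail 40 mm behind (5 mm higher) to the bend, then rises towards the robot at 45 degrees to a red tip 16 mm in front of and 16 mm above the bend. A scoop hangs with the wire through its eye, bowl down
- hook2 (a point): right hook in the scoop cupboard; axes and shape as hook1, 90 mm to its right (-y)
- apple0: bystander, not to be moved: green apple, 72 mm across, 62 mm high, standing among the jars; origin at the centre of its underside
- apple1: bystander, not to be moved: green apple, 72 mm across, 62 mm high, at the back of the counter; origin at the centre of its underside
- avocado: bystander, not to be moved: dark avocado standing on its thick end, 60 mm across, 82 mm high; origin at the centre of its underside
- syrup: bystander, not to be moved: amber syrup bottle with green cap, 60 mm across, 190 mm high; origin at the centre of its underside
- tub: bystander, not to be moved: white tub with blue lid, 97 mm across, 140 mm high; origin at the centre of its underside
Not all that is in view belongs to the job. What is shaped like the part that bears scoop0_grip but blue is not meant.

How it is judged:
On the way, in this order (a step that is already met when the one before it is completed fails the run):
1. every jar stands in a cell of the drawer (x of jar0_mid in the frame of cell1 between -0.02 and 0.02 m and y of jar0_mid in the frame of cell1 between -0.105 and 0.105 m and z of jar0_mid in the frame of cell1 between 0.031 and 0.045 m and angle between each of jar0_mid, jar1_mid, jar2_mid's own z axis and vertical below 0.15 rad and x of jar1_mid in the frame of cell1 between -0.02 and 0.02 m and y of jar1_mid in the frame of cell1 between -0.105 and 0.105 m and z of jar1_mid in the frame of cell1 between 0.031 and 0.045 m and x of jar2_mid in the frame of cell1 between -0.02 and 0.02 m and y of jar2_mid in the frame of cell1 between -0.105 and 0.105 m and z of jar2_mid in the frame of cell1 between 0.031 and 0.045 m), for 0.2 s.
2. the bar lies in both cradles above the jars, which still stand in their cells (all of step 1 and x of bar_grip in the frame of cradle_mid between -0.009 and 0.009 m and y of bar_grip in the frame of cradle_mid between -0.012 and 0.012 m and z of bar_grip in the frame of cradle_mid between 0.022 and 0.034 m and angle between the y axis of bar_grip and the y axis of cradle_mid, either way round below 0.07 rad), for 0.2 s.
3. the drawer is fully shut (value of joint drawer below 0.006 m), for 0.2 s.
At the end, for the whole second after the job is handed in: Jars upright (0.15 rad) in drawer cells, one each; bar tab-up in both cradles (9 mm across, 12 mm along, 6 mm high, 0.07 rad); drawer shut within 6 mm; each scoop on its own hook, wire through the eye, handle within 0.4 rad of vertical, bowl down (all of step 2 and value of joint drawer below 0.006 m and ((x of scoop0_eye in the frame of hook0 between -0.016 and 0.036 m and y of scoop0_eye in the frame of hook0 between -0.014 and 0.014 m and z of scoop0_eye in the frame of hook0 between -0.022 and 0.004 m) or (x of scoop0_eye in the frame of hook1 between -0.016 and 0.036 m and y of scoop0_eye in the frame of hook1 between -0.014 and 0.014 m and z of scoop0_eye in the frame of hook1 between -0.022 and 0.004 m) or (x of scoop0_eye in the frame of hook2 between -0.016 and 0.036 m and y of scoop0_eye in the frame of hook2 between -0.014 and 0.014 m and z of scoop0_eye in the frame of hook2 between -0.022 and 0.004 m)) and angle between each of scoop0_eye, scoop1_eye, scoop2_eye's own x axis and vertical below 0.4 rad and ((x of scoop1_eye in the frame of hook0 between -0.016 and 0.036 m and y of scoop1_eye in the frame of hook0 between -0.014 and 0.014 m and z of scoop1_eye in the frame of hook0 between -0.022 and 0.004 m) or (x of scoop1_eye in the frame of hook1 between -0.016 and 0.036 m and y of scoop1_eye in the frame of hook1 between -0.014 and 0.014 m and z of scoop1_eye in the frame of hook1 between -0.022 and 0.004 m) or (x of scoop1_eye in the frame of hook2 between -0.016 and 0.036 m and y of scoop1_eye in the frame of hook2 between -0.014 and 0.014 m and z of scoop1_eye in the frame of hook2 between -0.022 and 0.004 m)) and ((x of scoop2_eye in the frame of hook0 between -0.016 and 0.036 m and y of scoop2_eye in the frame of hook0 between -0.014 and 0.014 m and z of scoop2_eye in the frame of hook0 between -0.022 and 0.004 m) or (x of scoop2_eye in the frame of hook1 between -0.016 and 0.036 m and y of scoop2_eye in the frame of hook1 between -0.014 and 0.014 m and z of scoop2_eye in the frame of hook1 between -0.022 and 0.004 m) or (x of scoop2_eye in the frame of hook2 between -0.016 and 0.036 m and y of scoop2_eye in the frame of hook2 between -0.014 and 0.014 m and z of scoop2_eye in the frame of hook2 between -0.022 and 0.004 m)) and distance between scoop0_eye and scoop1_eye above 0.05 m and distance between each of scoop0_eye, scoop1_eye and scoop2_eye above 0.05 m); the robot touches nothing.
It fails at once if one of the bystanders is moved more than 5 cm (distance of any of apple0, apple1, avocado, syrup, tub from where it was at the start of the episode above 0.05 m).
Of jar0, jar1, jar2 only 2 to 3 are there at a start; the rules pass over those that are not, and their reading is None.
Of scoop0, scoop1, scoop2 only 2 to 3 are there at a start; the rules pass over those that are not, and their reading is None.
At some moment in a run one of jar0, jar1, jar2 may be knocked a few centimetres aside while the robot is not near it.
It also fails if it takes over 210 s, if anything falls off the work surface, if the arm or the gripper's body presses on something with over 40 N, if the wrist force passes 120 N, or if a joint passes its speed limit or range.

## Working session

There is one attempt and no reset: what is moved stays moved. The work goes in short steps, Python scripts to look and compute and a tool call to move; the robot and the scene stay as the last step left them, time stands still between calls to the robot, and variables do not carry over. Pictures are saved under pics/ and viewed, and the job is handed in when it is done.

Besides the shell and the picture viewer there is one more tool, called as a command line: name --pt "numbers of a row" for each row, then --argument value for the rest. arm_command: Moves the arm, as the interface text tells. Its arguments: {"type":"object","properties":{"grip":{"type":"array","items":{"type":"number"}},"linear":{"type":"array","items":{"type":"array","items":{"type":"number"}}},"twist":{"type":"array","items":{"type":"number"}},"grip_force":{"type":"number"}},"required":["grip","linear","twist"]}

I'll start by looking at the state and the camera views.

```bash
ls; mkdir -p pics; cat > h.py <<'E'
import numpy as np, cv2
from scipy.spatial.transform import Rotation as R
from station import bot
def rot(rpy): return R.from_euler('xyz',rpy).as_matrix()
def cam(name):
    s=bot.read_state(); c=bot.capture(name)
    if 'origin' in c:
        o=np.array(c['origin'],float); q=np.array(c['orientation'],float)
        Rm=q if q.shape==(3,3) else rot(q)
    else:
        T=np.array(c['hand_eye']); Rt=rot(s['tcp_rot']); 
        Rm=Rt@T[:3,:3]; o=np.array(s['position'])+Rt@T[:3,3]
    return dict(img=c['frame'],K=np.array(c['camera_matrix']),k1=c['k1'],o=o,R=Rm)
def save(c,n): 
    cv2.imwrite('pics/'+n+'.png',c['img']); np.savez('pics/'+n+'.npz',**c)
def load(n): 
    d=np.load('pics/'+n+'.npz'); return {k:d[k] for k in d.files}
def ray(c,u,v):
    K=c['K'];p=np.array([[[float(u),float(v)]]])
    n=cv2.undistortPoints(p,K,np.array([float(c['k1']),0,0,0,0]),None,None)[0,0] if False else None
    xd=np.array([(u-K[0,2])/K[0,0],(v-K[1,2])/K[1,1]]); x=xd.copy()
    for _ in range(30): x=xd/(1+c['k1']*(x@x))
    d=c['R']@np.array([x[0],x[1],1]); return d/np.linalg.norm(d)
def onz(c,u,v,z):
    d=ray(c,u,v); return c['o']+d*(z-c['o'][2])/d[2]
def proj(c,P):
    p=c['R'].T@(np.array(P,float)-c['o']); x=p[:2]/p[2]; x=x*(1+c['k1']*(x@x))
    return np.array([c['K'][0,0]*x[0]+c['K'][0,2],c['K'][1,1]*x[1]+c['K'][1,2]])
def tri(obs):
    A=np.zeros((3,3));b=np.zeros(3);L=[]
    for c,u,v in obs:
        d=ray(c,u,v);M=np.eye(3)-np.outer(d,d);A+=M;b+=M@c['o'];L.append((M,c['o']))
    P=np.linalg.solve(A,b); return P,[np.linalg.norm(M@(P-o)) for M,o in L]
E
python3 - <<'E'
from h import *
print(bot.read_state(), bot.hold_point_z)
c0=bot.capture('scene');print({k:v for k,v in c0.items() if k!='frame'})
for n in ['scene','top','wrist']:
    c=cam(n);save(c,n+'0');print(n,c['o'],c['R'].round(3).tolist(),c['K'].tolist(),c['k1'])
E
```

```text
pics
{'t': 0.0, 'joint_positions': array([-1.29460603e+00,  3.00453994e-01,  1.52160785e+00, -4.46725900e-05,
        1.32068651e+00, -6.66271294e-02]), 'joint_vel': array([ 4.32932977e-05, -1.11590142e-03, -4.23501336e-04,  9.72337662e-04,
       -7.00568397e-04, -3.27460848e-04]), 'joint_torque': array([ 1.13399879e-04, -5.43481314e+01, -3.61802244e+01, -6.75112915e-05,
        3.89765744e-03,  6.72831732e-06]), 'position': array([ 0.18478525, -0.51777302,  0.23071937]), 'tcp_rot': array([-3.14043664e+00, -3.37700633e-05,  3.42828490e-01]), 'ft_force': array([ 0.34466196, -0.37172114,  0.18072056]), 'torque': array([-0.03656134,  0.01877996,  0.05207785]), 'gripper_width': 1.0056584734770986} 0.0187
{'camera_matrix': array([[389.78083024,   0.        , 317.54265537],
       [  0.        , 389.78083024, 195.58088471],
       [  0.        ,   0.        ,   1.        ]]), 'k1': 0.02256576490134253, 'origin': array([1.02432034, 0.40893866, 1.20684977]), 'orientation': array([-2.57926693e+00, -3.74852515e-04,  2.22958507e+00])}
scene [1.02432034 0.40893866 1.20684977] [[-0.612, 0.669, -0.422], [0.791, 0.518, -0.326], [0.0, -0.533, -0.846]] [[389.78083024107866, 0.0, 317.54265536972673], [0.0, 389.78083024107866, 195.58088471353196], [0.0, 0.0, 1.0]] 0.02256576490134253
top [0.36054898 0.00453632 1.50055811] [[-0.015, -0.995, 0.097], [-1.0, 0.013, -0.017], [0.015, -0.097, -0.995]] [[362.4013437644031, 0.0, 321.5728647846382], [0.0, 362.4013437644031, 195.66423504277242], [0.0, 0.0, 1.0]] -0.02787952069566214
wrist [ 0.26234267 -0.48758918  0.37322357] [[0.336, -0.893, -0.3], [-0.942, -0.319, -0.106], [-0.001, 0.318, -0.948]] [[339.8301307295629, 0.0, 315.71926921481327], [0.0, 339.8301307295629, 195.43235945911673], [0.0, 0.0, 1.0]] -0.07147075365433164
```

View pics/scene0.png

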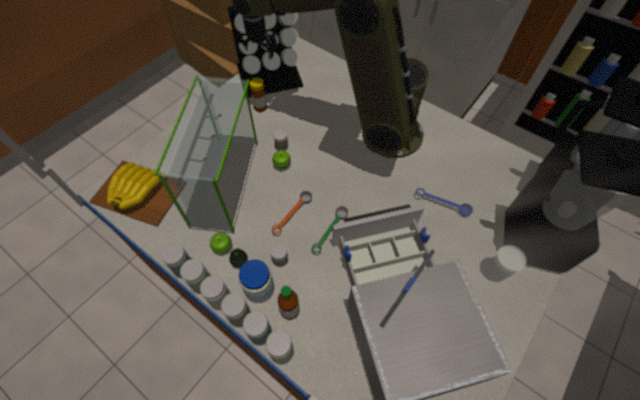

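View pics/top0.png

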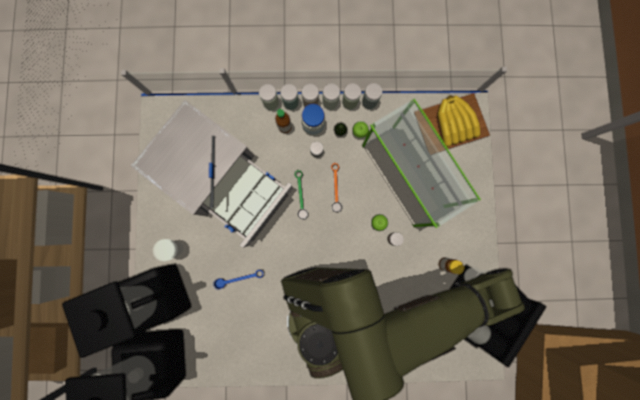

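View pics/wrist0.png

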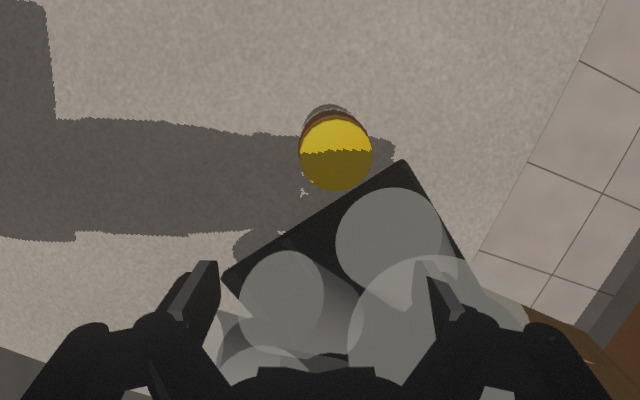

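```bash
python3 - <<'E'
from h import *
t=load('top0');s=load('scene0')
cv2.imwrite('pics/t0a.png',cv2.resize(t['img'][85:255,120:320],None,fx=4,fy=3.5*4/3.5*0.85,interpolation=cv2.INTER_CUBIC)[:600])
cv2.imwrite('pics/t0b.png',cv2.resize(t['img'][85:255,290:490],None,fx=4,fy=3.5,interpolation=cv2.INTER_CUBIC)[:600])
cv2.imwrite('pics/s0a.png',cv2.resize(s['img'][60:260,150:350],None,fx=3,fy=3,interpolation=cv2.INTER_CUBIC))
cv2.imwrite('pics/s0b.png',cv2.resize(s['img'][170:320,220:480],None,fx=3,fy=3,interpolation=cv2.INTER_CUBIC))
E
```

```text
(no output)
```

View pics/t0a.png

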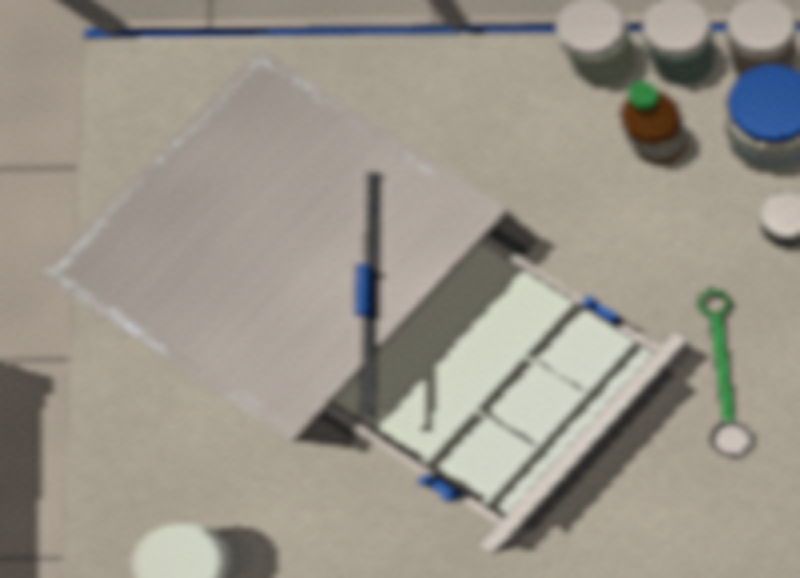

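View pics/t0b.png

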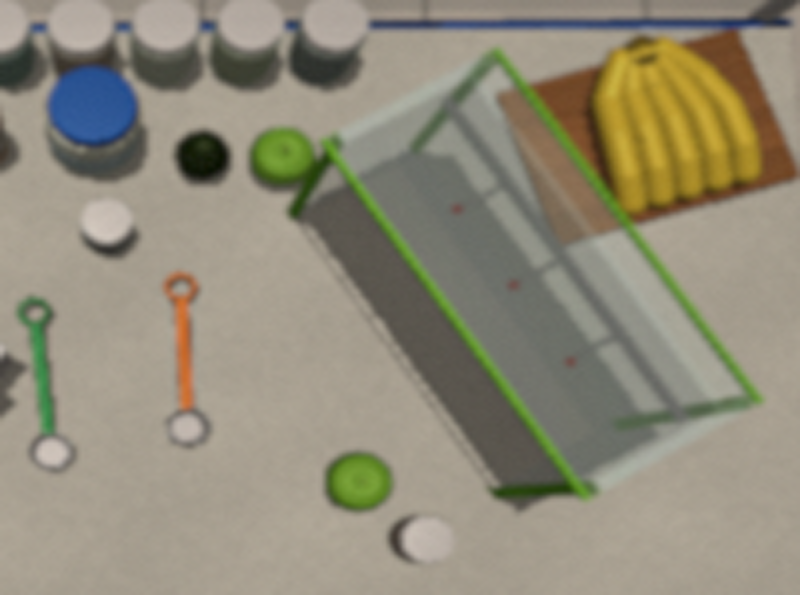

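View pics/s0a.png

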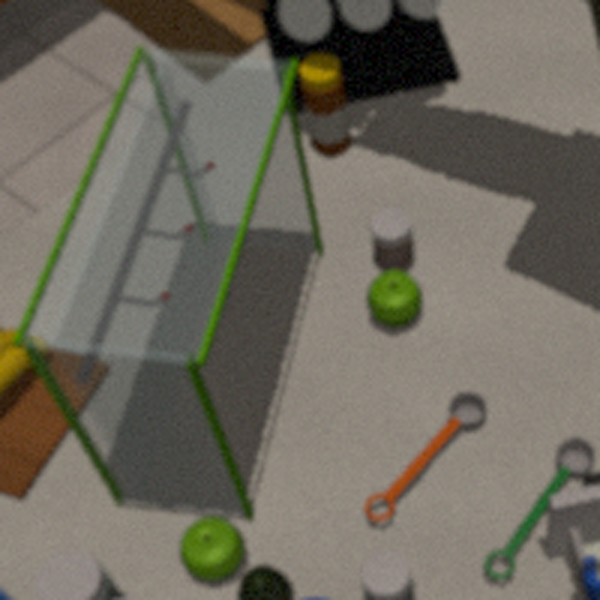

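View pics/s0b.png

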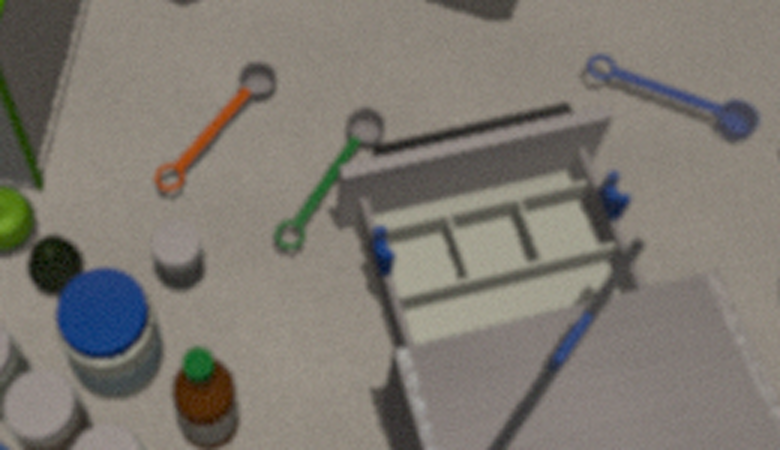

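```bash
cat >> h.py <<'E'
def blobs(c,lo,hi,roi=None,amin=3):
    hsv=cv2.cvtColor(c['img'],cv2.COLOR_BGR2HSV); m=cv2.inRange(hsv,np.array(lo),np.array(hi))
    if roi: 
        z=np.zeros_like(m); x0,y0,x1,y1=roi; z[y0:y1,x0:x1]=m[y0:y1,x0:x1]; m=z
    n,l,st,ce=cv2.connectedComponentsWithStats(m)
    return [(ce[i].round(1).tolist(),st[i].tolist()) for i in range(1,n) if st[i][4]>=amin]
E
python3 - <<'E'
from h import *
t=load('top0');s=load('scene0')
for n,c in (('top',t),('scene',s)):
    print(n,'blue',blobs(c,(105,120,40),(128,255,255),None,6))
    print(n,'red',blobs(c,(0,70,60),(7,255,255),(150,100,480,300),2), blobs(c,(172,50,60),(180,255,255),(150,100,480,300),2))
    print(n,'green',blobs(c,(65,100,30),(85,255,255),None,6))
    print(n,'orange',blobs(c,(5,150,120),(15,255,255),(200,100,450,300),8))
    print(n,'yellow',blobs(c,(22,130,100),(32,255,255),None,8))
    print(n,'lime',blobs(c,(36,130,80),(50,255,255),None,60))
E
```

```text
top blue [([461.5, 91.1], [443, 91, 37, 2, 39]), ([227.5, 93.0], [224, 93, 8, 1, 8]), ([253.5, 93.0], [250, 93, 8, 1, 8]), ([143.5, 94.3], [142, 94, 4, 2, 6]), ([163.5, 94.0], [150, 94, 28, 1, 28]), ([195.5, 94.0], [187, 94, 18, 1, 18]), ([312.8, 114.7], [303, 104, 21, 22, 374]), ([211.0, 170.2], [210, 163, 3, 15, 42]), ([270.1, 176.2], [267, 173, 7, 7, 15]), ([230.5, 228.1], [226, 226, 9, 6, 23]), ([228.9, 280.9], [215, 274, 42, 14, 141])]
top red [] []
top green [([280.4, 112.7], [279, 110, 4, 6, 20]), ([299.0, 181.5], [299, 178, 1, 8, 8]), ([300.0, 190.5], [300, 188, 1, 6, 6])]
top orange [([434.0, 122.8], [431, 119, 7, 11, 28]), ([335.5, 184.7], [334, 170, 4, 32, 74])]
top yellow [([457.2, 120.6], [438, 96, 42, 52, 1473]), ([435.0, 128.5], [432, 124, 7, 10, 10]), ([455.8, 266.1], [449, 260, 14, 13, 137])]
top lime [([442.1, 142.3], [414, 100, 66, 99, 186]), ([360.2, 129.3], [353, 122, 16, 15, 186]), ([403.4, 176.4], [371, 125, 66, 102, 268]), ([379.1, 222.2], [372, 215, 15, 15, 187])]
scene blue [([602.8, 72.7], [589, 58, 31, 29, 365]), ([203.0, 305.9], [83, 201, 225, 198, 765]), ([424.1, 236.3], [421, 231, 8, 11, 47]), ([346.9, 253.6], [345, 246, 6, 15, 53]), ([253.5, 273.8], [239, 260, 30, 29, 685]), ([409.9, 282.9], [405, 275, 12, 16, 47])]
scene red [([212.5, 135.5], [212, 135, 2, 2, 4]), ([204.5, 158.5], [204, 158, 2, 2, 2])] []
scene green [([329.4, 229.1], [328, 227, 4, 5, 7]), ([285.6, 291.2], [282, 287, 9, 9, 63])]
scene orange [([289.5, 214.0], [277, 200, 26, 32, 121])]
scene yellow [([255.3, 84.2], [250, 81, 12, 7, 60]), ([130.4, 184.4], [107, 163, 52, 46, 1534])]
scene lime [([174.2, 128.5], [155, 77, 42, 98, 182]), ([231.5, 132.3], [216, 80, 33, 101, 246]), ([280.9, 157.6], [273, 150, 17, 16, 199]), ([219.6, 241.6], [211, 232, 19, 19, 281])]
```

```bash
python3 - <<'E'
from h import *
t=load('top0');s=load('scene0')
A=lambda x,y:(120+x/4,85+y/3.4); B=lambda x,y:(290+x/4,85+y/3.5)
SA=lambda x,y:(150+x/3,60+y/3); SB=lambda x,y:(220+x/3,170+y/3)
P={'cradL':((230.5,228.1),(424.1,236.3)),'cradR':((270.1,176.2),(346.9,253.6)),'tab':((211,170.2),(409.9,282.9)),
'tip0':(B(457,209),SA(165,297)),'tip1':(B(514,285),SA(189,229)),'tip2':(B(570,361),SA(211,166)),
'panelR':(A(684,338),SB(338,176)),'panelL':(A(490,548),SB(610,118)),
'gEye':(B(35,313),SB(290,237)),'gBowl':(B(52,453),SB(366,126)),'oEye':(B(181,287),SB(169,179)),'oBowl':(B(188,428),SB(257,79)),
'jarA':(B(108,219),SB(177,243)),'jarB':(B(428,538),SA(391,221)),'barEndN':(A(371,415),SB(632,252)),'apple0':(B(359,478),SA(394,290))}
for k,(a,b) in P.items():
    p,e=tri([(t,*a),(s,*b)]); print(k,p.round(4),np.round(e[0]*1000,1),'top@',np.round(a,1))
E
```

```text
cradL [0.3758 0.338  0.0799] 0.6 top@ [230.5 228.1]
cradR [0.5779 0.1808 0.0874] 1.4 top@ [270.1 176.2]
tab [0.586  0.3842 0.1923] 0.1 top@ [211.  170.2]
tip0 [ 0.6571 -0.3095  0.2575] 0.1 top@ [404.2 144.7]
tip1 [ 0.5789 -0.3562  0.2577] 0.7 top@ [418.5 166.4]
tip2 [ 0.5015 -0.4013  0.2595] 1.0 top@ [432.5 188.1]
panelR [0.5422 0.0982 0.1027] 1.0 top@ [291.  184.4]
panelL [0.3055 0.2876 0.1031] 2.1 top@ [242.5 246.2]
gEye [0.5953 0.0733 0.0071] 0.3 top@ [298.8 174.4]
gBowl [0.4285 0.0572 0.0088] 0.4 top@ [303.  214.4]
oEye [ 0.6243 -0.0793  0.0109] 0.0 top@ [335.2 167. ]
oBowl [ 0.4564 -0.0839  0.0103] 0.5 top@ [337.  207.3]
jarA [ 0.6946 -0.0028  0.0626] 1.5 top@ [317.  147.6]
jarB [ 0.3246 -0.3132  0.0714] 0.9 top@ [397.  238.7]
barEndN [0.4545 0.387  0.1506] 0.7 top@ [212.8 207.1]
apple0 [ 0.3936 -0.2514  0.0478] 0.7 top@ [379.8 221.6]
```

```bash
python3 - <<'E'
from h import *
t=load('top0');s=load('scene0')
A=lambda x,y:(120+x/4,85+y/3.4); B=lambda x,y:(290+x/4,85+y/3.5)
SA=lambda x,y:(150+x/3,60+y/3); SB=lambda x,y:(220+x/3,170+y/3)
P={'tab':((211,170.2),(409.9,282.9),.195),
'tip0':(B(457,209),SA(165,297),.266),'tip1':(B(514,285),SA(189,229),.266),'tip2':(B(570,361),SA(211,166),.266),
'panelR':(A(684,338),SB(338,176),.13),'panelL':(A(490,548),SB(610,118),.13),
'gEye':(B(35,313),SB(290,237),.0275),'gBowl':(B(52,453),SB(366,126),.029),'oEye':(B(181,287),SB(169,179),.0275),'oBowl':(B(188,428),SB(257,79),.029),
'jarA':(B(108,219),SB(177,243),.075),'jarB':(B(428,538),SA(391,221),.075)}
for k,(a,b,z) in P.items():
    print(k,onz(t,*a,z).round(4),onz(s,*b,z).round(4))
print(bot.capture('wrist')['hand_eye'].round(4).tolist())
E
```

```text
tab [0.5856 0.3834 0.195 ] [0.5871 0.3844 0.195 ]
tip0 [ 0.6551 -0.3075  0.266 ] [ 0.6603 -0.303   0.266 ]
tip1 [ 0.5778 -0.3544  0.266 ] [ 0.5825 -0.3488  0.266 ]
tip2 [ 0.5014 -0.4     0.266 ] [ 0.5047 -0.3948  0.266 ]
panelR [0.5381 0.0972 0.13  ] [0.5546 0.1051 0.13  ]
panelL [0.3075 0.2803 0.13  ] [0.3218 0.2923 0.13  ]
gEye [0.5923 0.0721 0.0275] [0.6024 0.0792 0.0275]
gBowl [0.4278 0.0562 0.029 ] [0.4384 0.0635 0.029 ]
oEye [ 0.6213 -0.0784  0.0275] [ 0.6298 -0.0725  0.0275]
oBowl [ 0.455  -0.0824  0.029 ] [ 0.4656 -0.0767  0.029 ]
jarA [ 0.6926 -0.004   0.075 ] [0.6974 0.0029 0.075 ]
jarB [ 0.3251 -0.3132  0.075 ] [ 0.3263 -0.3102  0.075 ]
[[-0.0003, -0.948, -0.3182, 0.0832], [1.0, -0.0003, 0.0001, -0.0025], [-0.0002, -0.3182, 0.948, -0.1424], [0.0, 0.0, 0.0, 1.0]]
```

```bash
cat >> h.py <<'E'
def go(P,yaw=None,deg=True):
    s=bot.read_state(); Rt=rot(s['tcp_rot']); L=Rt.T@(np.array(P,float)-s['position'])
    y0=s['tcp_rot'][2]; tw=0
    if yaw is not None:
        d=(np.radians(yaw)-y0+np.pi)%(2*np.pi)-np.pi; tw=-d
    print('linear',L.round(4).tolist(),'twist',round(tw,4),'rows',int(np.ceil(max(np.linalg.norm(L)/.0417,abs(tw)/.125))),'j6',round(s['joint_positions'][5],2))
def st():
    s=bot.read_state(); print(round(s['t'],2),'pos',s['position'].round(4),'yaw',np.degrees(s['tcp_rot'][2]).round(2),'rp',s['tcp_rot'][:2].round(3),'F',s['ft_force'].round(1),'w',round(s['gripper_width'],3))
E
python3 -c "
from h import *
go([.325,-.312,.19],41.5)"
```

```text
linear [0.2012, -0.1468, 0.0411] twist -0.3815 rows 7 j6 -0.07
```

arm_command --grip '[-1,-1,-1,-1,-1,-1,-1,-1]' --pt "0.2 -0.147 0.0" --pt "0.2 -0.147 0.0" --pt "0.2 -0.147 0.0" --pt "0.2 -0.147 0.0" --pt "0.2 -0.147 0.0" --pt "0.2 -0.147 0.041" --pt "0.2 -0.147 0.041" --pt "0.2 -0.147 0.041" --twist '[-0.38,-0.38,-0.38,-0.38,-0.38,-0.38,-0.38,-0.38]'

```text
t: 0.92
position: [0.3242, -0.3098, 0.1882]
tcp_rot: [-3.138, -0.0, 0.726]
ft_force: [-0.5, -0.7, 1.0]
gripper_width: 1.001
```

```bash
python3 -c "
from h import *
st();c=cam('wrist');save(c,'w1');c=cam('top');save(c,'top1');st()"
```

```text
0.92 pos [ 0.3242 -0.3098  0.1882] yaw 41.58 rp [-3.138 -0.   ] F [-0.5 -0.7  1. ] w 1.001
1.02 pos [ 0.3239 -0.3126  0.1907] yaw 41.46 rp [3.142 0.   ] F [ 0.3 -0.3  0.5] w 0.998
```

View pics/w1.png

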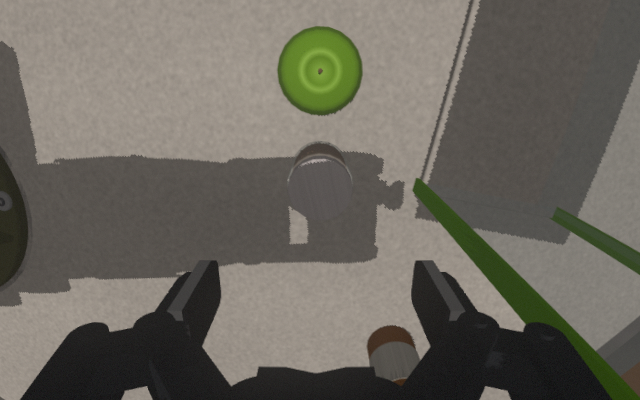

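View pics/top1.png

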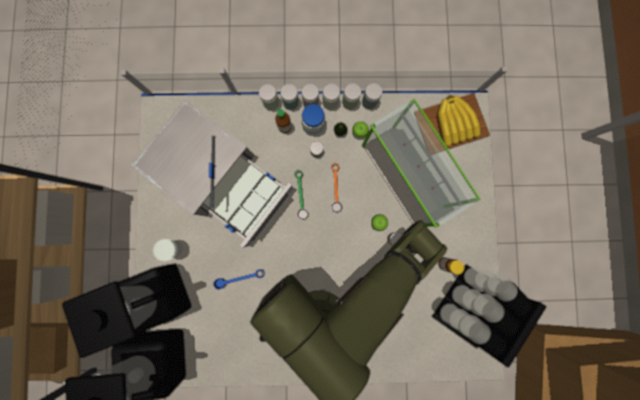

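```bash
python3 - <<'E'
from h import *
w=load('w1');t=load('top1');s=cam('scene');save(s,'scene1')
print(onz(w,320,190,.075),onz(w,392,365,.075),onz(t,455.8,267,.1),onz(t,446,262,.075),onz(w,320,72,.06))
a=cv2.resize(t['img'][200:300,380:480],None,fx=5,fy=5,interpolation=cv2.INTER_CUBIC)
b=cv2.resize(s['img'][60:180,220:320],None,fx=3.0,fy=5*100/120,interpolation=cv2.INTER_CUBIC)
cv2.imwrite('pics/c1.png',np.hstack([a,b]))
E
```

```text
[ 0.32703038 -0.30874379  0.075     ] [ 0.2400852  -0.48105272  0.075     ] [ 0.21361297 -0.53191671  0.1       ] [ 0.23112685 -0.50347763  0.075     ] [ 0.39331002 -0.24970227  0.06      ]
```

View pics/c1.png

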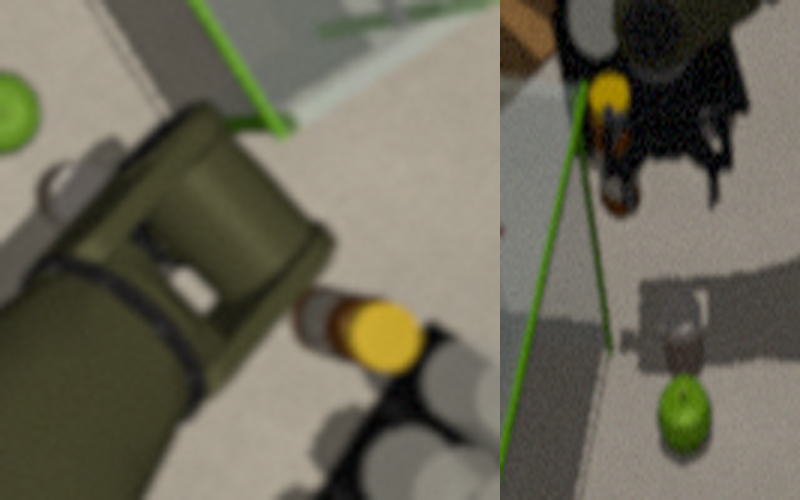

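```bash
python3 - <<'E'
from h import *
st();c=cam('wrist');save(c,'w2')
g=cv2.cvtColor(c['img'],cv2.COLOR_BGR2GRAY)
cv2.imwrite('pics/w2c.png',cv2.resize(c['img'][120:260,240:400],None,fx=4,fy=4))
go([.3265,-.3105,.047])
E
```

```text
1.07 pos [ 0.3238 -0.3132  0.1911] yaw 41.4 rp [3.141 0.   ] F [-0.1 -0.3 -0.1] w 0.997
linear [0.0041, -0.0005, 0.1442] twist 0 rows 4 j6 -0.0
```

View pics/w2c.png

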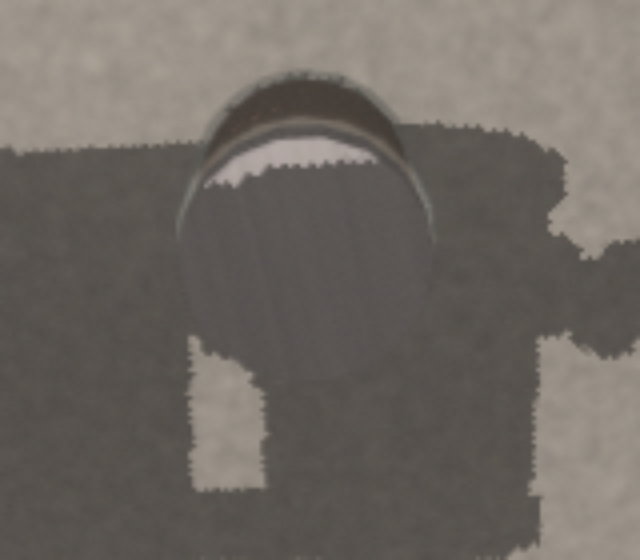

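```bash
python3 - <<'E'
from h import *
w=load('w2');p=onz(w,316.9,184.7,.075);print(p);go([p[0],p[1],.047])
E
```

```text
[ 0.32790544 -0.30845361  0.075     ]
linear [0.0065, -0.0011, 0.1442] twist 0 rows 4 j6 -0.0
```

arm_command --grip '[-1,-1,-1,-1,-1,0.2,0.6,0.6]' --pt "0.006 -0.001 0.04" --pt "0.006 -0.001 0.08" --pt "0.006 -0.001 0.12" --pt "0.006 -0.001 0.147" --pt "0.006 -0.001 0.147" --pt "0.006 -0.001 0.147" --pt "0.006 -0.001 0.147" --pt "0.006 -0.001 0.147" --twist '[0,0,0,0,0,0,0,0]' --grip_force 50

```text
t: 1.78
position: [0.3285, -0.309, 0.0457]
tcp_rot: [3.138, -0.0, 0.722]
ft_force: [-3.2, 3.3, 13.4]
gripper_width: 0.64
```

arm_command --grip '[0.6,0.6,0.6,0.6]' --pt "0 0 0" --pt "0 0 0" --pt "0 0 0" --pt "0 0 0" --twist '[0,0,0,0]'

```text
t: 2.12
position: [0.3285, -0.3089, 0.0458]
tcp_rot: [3.137, 0.0, 0.723]
ft_force: [-1.3, -0.2, 7.6]
gripper_width: 0.639
```

```bash
python3 -c "
from h import *
st();c=cam('wrist');save(c,'w3')
go([.327,-.308,.2])"
```

```text
2.12 pos [ 0.3285 -0.3089  0.0458] yaw 41.41 rp [3.137 0.   ] F [-1.3 -0.2  7.6] w 0.639
linear [-0.0006, -0.001, -0.1542] twist 0 rows 4 j6 0.01
```

View pics/w3.png

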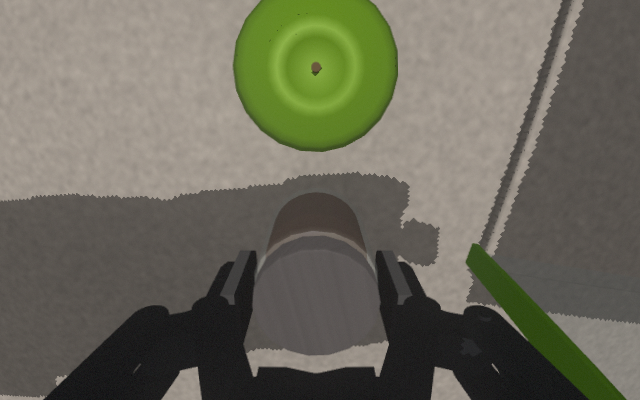

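arm_command --grip '[0.6,0.6,0.6,0.6,0.6]' --pt "0 0 -0.02" --pt "0 0 -0.06" --pt "0 0 -0.1" --pt "0 0 -0.14" --pt "0 0 -0.18" --twist '[0,0,0,0,0]'

```text
t: 2.58
position: [0.3273, -0.3074, 0.2273]
tcp_rot: [3.139, -0.0, 0.723]
ft_force: [0.5, -0.6, -1.6]
gripper_width: 0.641
```

```bash
python3 -c "
from h import *
st();go([.43,.12,.25],142)"
```

```text
2.58 pos [ 0.3273 -0.3074  0.2273] yaw 41.41 rp [ 3.139 -0.   ] F [ 0.5 -0.6 -1.6] w 0.641
linear [0.3597, -0.2526, -0.0234] twist -1.7557 rows 15 j6 0.01
```

arm_command --grip '[0.6,0.6,0.6,0.6,0.6,0.6,0.6,0.6]' --pt "0.03 -0.02 -0.023" --pt "0.06 -0.04 -0.023" --pt "0.09 -0.063 -0.023" --pt "0.12 -0.084 -0.023" --pt "0.15 -0.105 -0.023" --pt "0.18 -0.126 -0.023" --pt "0.21 -0.147 -0.023" --pt "0.24 -0.168 -0.023" --twist '[-0.12,-0.24,-0.36,-0.48,-0.6,-0.72,-0.84,-0.96]'

```text
t: 3.25
position: [0.3965, -0.0212, 0.2483]
tcp_rot: [3.138, 0.001, 1.689]
ft_force: [1.2, -0.3, -1.6]
gripper_width: 0.643
```

```bash
python3 -c "
from h import *
st();go([.43,.12,.25],142)"
```

```text
3.25 pos [ 0.3965 -0.0212  0.2483] yaw 96.75 rp [3.138e+00 1.000e-03] F [ 1.2 -0.3 -1.6] w 0.643
linear [0.1362, 0.0499, -0.0016] twist -0.7898 rows 7 j6 -0.26
```

arm_command --grip '[0.6,0.6,0.6,0.6,0.6,0.6,0.6,0.6]' --pt "0.02 0.007 0" --pt "0.04 0.015 0" --pt "0.06 0.022 0" --pt "0.08 0.03 0" --pt "0.1 0.037 0" --pt "0.12 0.044 0" --pt "0.136 0.05 0" --pt "0.136 0.05 0" --twist '[-0.12,-0.24,-0.36,-0.48,-0.6,-0.72,-0.79,-0.79]'

```text
t: 3.92
position: [0.4313, 0.1199, 0.248]
tcp_rot: [3.139, 0.001, 2.479]
ft_force: [0.0, 0.2, -1.0]
gripper_width: 0.639
```

```bash
python3 -c "
from h import *
st();c=cam('wrist');save(c,'w4');st()"
```

```text
3.92 pos [0.4313 0.1199 0.248 ] yaw 142.05 rp [3.139e+00 1.000e-03] F [ 0.   0.2 -1. ] w 0.639
3.97 pos [0.431  0.1188 0.2478] yaw 141.8 rp [3.14e+00 1.00e-03] F [-0.  -0.5 -2.2] w 0.64
```

View pics/w4.png

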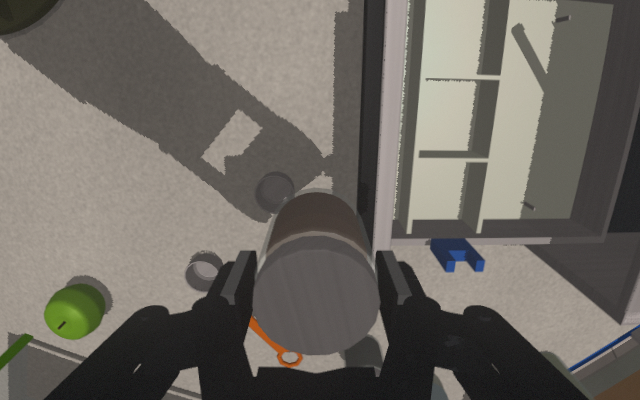

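```bash
python3 -c "
from h import *
c=load('w4');cv2.imwrite('pics/w4c.png',cv2.resize(c['img'][0:290,330:640],None,fx=2.06,fy=2.06,interpolation=cv2.INTER_CUBIC)[:600])"
```

```text
(no output)
```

View pics/w4c.png

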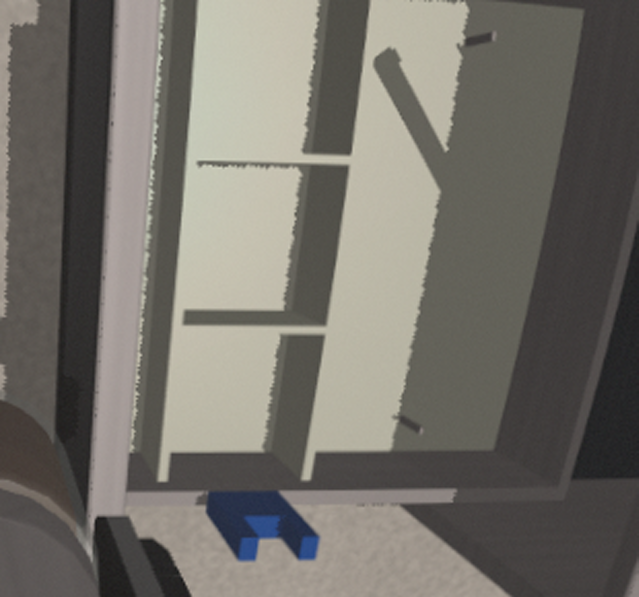

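```bash
python3 - <<'E'
from h import *
w=load('w4')
f=lambda x,y,z:onz(w,330+x/2.06,y/2.06,z)
p1f,p1b,p2f,p2b=f(197,159,.06),f(350,159,.06),f(183,318,.06),f(327,330,.06)
for p in (p1f,p1b,p2f,p2b): print(p.round(4))
print('yaw x', [np.degrees(np.arctan2(*(b-a)[1::-1])) for a,b in ((p1f,p1b),(p2f,p2b))], np.linalg.norm(p1b-p1f),np.linalg.norm(p2b-p2f))
print('yaw from y',[np.degrees(np.arctan2(-(a-b)[0],(a-b)[1])) for a,b in ((p1f,p2f),(p1b,p2b))],np.linalg.norm(p1b-p2b))
print('c',np.mean([p1f,p1b,p2f,p2b],0))
# panel inner top edge, z .13
a,b=f(160,0,.13),f(128,480,.13);print('panel inner edge',a,b,np.degrees(np.arctan2(-(a-b)[0],(a-b)[1])))
print('cradle posts',f(248,547,.119),f(310,547,.119))
# distance cell line to panel edge
E
```

```text
[0.4265 0.2573 0.06  ]
[0.4693 0.3149 0.06  ]
[0.4842 0.2122 0.06  ]
[0.5332 0.2661 0.06  ]
yaw x [np.float64(53.31333504098687), np.float64(47.713328987672064)] 0.07172439277004819 0.072818828676746
yaw from y [np.float64(52.001067048258925), np.float64(52.64913573252793)] 0.08040522698194784
c [0.47831523 0.26262443 0.06      ]
panel inner edge [0.362707   0.25799009 0.13      ] [0.50249553 0.1496228  0.13      ] 52.21633540574405
cradle posts [0.5694103  0.17293327 0.119     ] [0.58748287 0.19530161 0.119     ]
```

```bash
python3 -c "
from h import *
st();go([.5412,.2135,.25],142.2)"
```

```text
3.97 pos [0.431  0.1188 0.2478] yaw 141.8 rp [3.14e+00 1.00e-03] F [-0.  -0.5 -2.2] w 0.64
linear [-0.028, 0.1426, -0.0019] twist -0.0069 rows 4 j6 -0.72
```

arm_command --grip '[0.6,0.6,0.6,0.6,0.6,0.6,0.6]' --pt "-0.005 0.03 0" --pt "-0.013 0.07 0" --pt "-0.021 0.11 0" --pt "-0.028 0.14 0" --pt "-0.028 0.143 0.02" --pt "-0.028 0.143 0.05" --pt "-0.028 0.143 0.05" --twist '[0,0,0,0,0,0,0]'

```text
t: 4.55
position: [0.5401, 0.2115, 0.1921]
tcp_rot: [-3.136, -0.004, 2.471]
ft_force: [-0.9, -0.9, -2.6]
gripper_width: 0.636
```

```bash
python3 -c "
from h import *
st();go([.5412,.2135,.066],142.2);c=cam('wrist');save(c,'w5')"
```

```text
4.55 pos [0.5401 0.2115 0.1921] yaw 141.58 rp [-3.136 -0.004] F [-0.9 -0.9 -2.6] w 0.636
linear [-0.0001, 0.003, 0.1261] twist -0.0108 rows 4 j6 -0.59
```

View pics/w5.png

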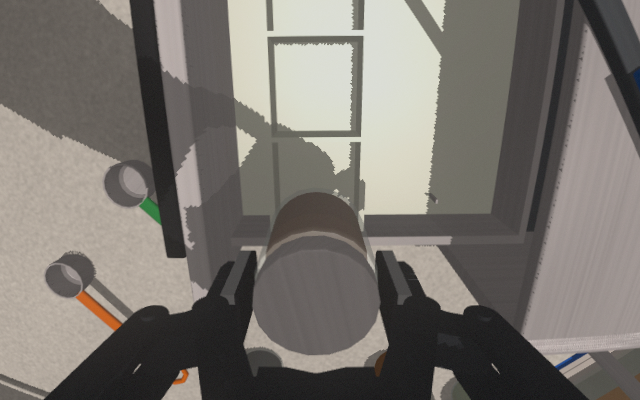

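```bash
python3 - <<'E'
from h import *
w=load('w5')
q=[onz(w,*p,.06) for p in ((271,33),(361,33),(274,139),(359,139))]
c=np.mean(q,0);print(c, np.linalg.norm(q[0]-q[2]),np.linalg.norm(q[0]-q[1]),np.degrees(np.arctan2(*(q[1]-q[0])[1::-1])))
st();cr=c+.08*np.array([.79,-.613,0]);print(cr);go([cr[0],cr[1],.066],142.2)
E
```

```text
[0.47895436 0.26263246 0.06      ] 0.07976626369656459 0.06724315415927189 51.522195024855165
4.6 pos [0.5407 0.2117 0.1951] yaw 141.58 rp [-3.138e+00 -2.000e-03] F [ 0.5  0.8 -0.5] w 0.639
[0.54215436 0.21359246 0.06      ]
linear [-0.0002, 0.0029, 0.1291] twist -0.0107 rows 4 j6 -0.59
```

arm_command --grip '[0.6,0.6,0.6,0.6,0.6,0.6,0.6,0.6]' --pt "0 0.003 0.03" --pt "0 0.003 0.06" --pt "0 0.003 0.09" --pt "0 0.003 0.11" --pt "0 0.003 0.12" --pt "0 0.003 0.125" --pt "0 0.003 0.128" --pt "0 0.003 0.128" --twist '[0,0,0,0,0,0,0,0]'

```text
t: 5.27
position: [0.5442, 0.2151, 0.0698]
tcp_rot: [3.14, 0.001, 2.472]
ft_force: [-0.7, -0.8, -1.8]
gripper_width: 0.641
```

```bash
python3 -c "
from h import *
st()"
```

```text
5.27 pos [0.5442 0.2151 0.0698] yaw 141.66 rp [3.14e+00 1.00e-03] F [-0.7 -0.8 -1.8] w 0.641
```

arm_command --grip '[0.6,0.6,0.6]' --pt "0 -0.001 0.002" --pt "0 -0.002 0.003" --pt "0 -0.002 0.003" --twist '[0,0,0]'

```text
t: 5.52
position: [0.5424, 0.2134, 0.0658]
tcp_rot: [3.141, 0.0, 2.473]
ft_force: [0.4, 0.3, -1.1]
gripper_width: 0.642
```

Jar at floor height; release with a small opening, then rise.

arm_command --grip '[-0.5,-0.6,-0.6,-0.6,-0.6,-0.6,-0.6,-0.6]' --pt "0 0 0" --pt "0 0 0" --pt "0 0 0" --pt "0 0 -0.03" --pt "0 0 -0.07" --pt "0 0 -0.11" --pt "0 0 -0.15" --pt "0 0 -0.17" --twist '[0,0,0,0,0,0,0,0]'

```text
t: 6.18
position: [0.5431, 0.2138, 0.2409]
tcp_rot: [3.136, 0.004, 2.473]
ft_force: [-0.4, 0.1, -0.4]
gripper_width: 0.799
```

```bash
python3 -c "
from h import *
st();c=cam('wrist');save(c,'w6');c=cam('scene');save(c,'scene2');c=cam('top');save(c,'top2')
go([.69,.0,.22],110)"
```

```text
6.18 pos [0.5431 0.2138 0.2409] yaw 141.69 rp [3.136 0.004] F [-0.4  0.1 -0.4] w 0.799
linear [-0.248, -0.0764, 0.0173] twist 0.553 rows 7 j6 -0.59
```

View pics/w6.png

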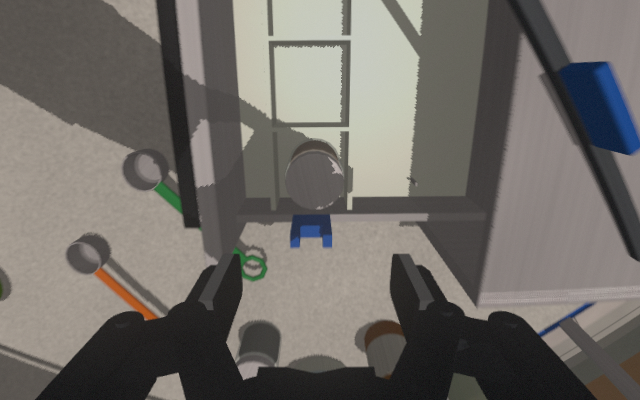

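View pics/top2.png

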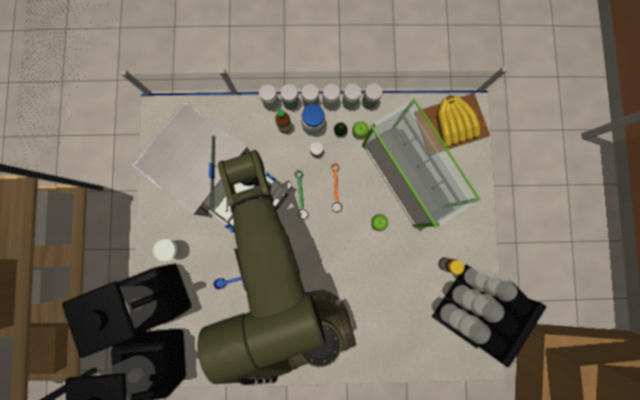

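```bash
python3 -c "
from h import *
w=load('w6');print(onz(w,255,368,.075));t=load('top2')
print('tub',onz(t,312.8,114.7,.14),'avo',onz(t,341,130,.06),'syrup cap',onz(t,280.4,112.7,.185),'jar',onz(t,317,149,.075))
go([.69,.0,.2],180)"
```

```text
[0.68620736 0.01303889 0.075     ]
tub [0.80697607 0.01083485 0.14      ] avo [ 0.76796906 -0.10285268  0.06      ] syrup cap [0.80117198 0.13139097 0.185     ] jar [ 0.68678848 -0.00395756  0.075     ]
linear [-0.248, -0.0764, 0.0373] twist -0.6688 rows 7 j6 -0.59
```

arm_command --grip '[-1,-1,-1,-1,-1,-1,-1,-1]' --pt "-0.04 -0.012 0" --pt "-0.08 -0.024 0" --pt "-0.12 -0.036 0" --pt "-0.16 -0.05 0.01" --pt "-0.2 -0.062 0.02" --pt "-0.24 -0.075 0.037" --pt "-0.248 -0.077 0.037" --pt "-0.248 -0.077 0.037" --twist '[-0.11,-0.22,-0.34,-0.45,-0.56,-0.67,-0.67,-0.67]'

```text
t: 7.0
position: [0.6893, -0.0042, 0.194]
tcp_rot: [-3.142, -0.005, 3.14]
ft_force: [-0.4, 0.7, 0.4]
gripper_width: 1.0
```

```bash
python3 -c "
from h import *
st();c=cam('wrist');st();save(c,'w7')"
```

```text
7.0 pos [ 0.6893 -0.0042  0.194 ] yaw 179.89 rp [-3.142 -0.005] F [-0.4  0.7  0.4] w 1.0
7.05 pos [ 0.6888 -0.0022  0.1953] yaw 179.92 rp [ 3.141 -0.004] F [-0.4  0.5 -0.9] w 1.001
```

View pics/w7.png

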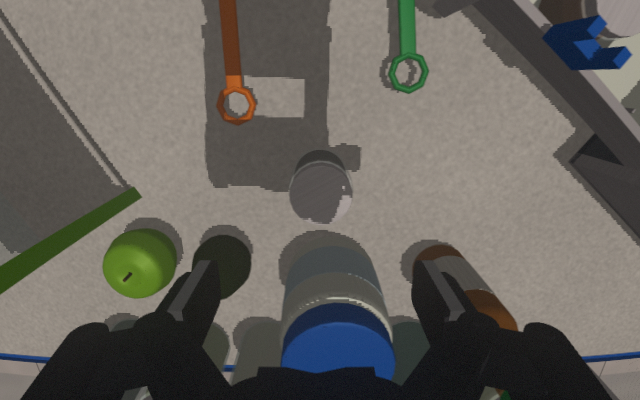

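```bash
python3 -c "
from h import *
w=load('w7');p=onz(w,320.5,193.5,.075);print(p);go([p[0],p[1],.045])
print('eyeG',onz(w,408,72,.0275),'eyeO',onz(w,236,103,.0275),'tub',onz(w,339,350,.14))"
```

```text
[0.69327509 0.00244337 0.075     ]
linear [-0.005, 0.0046, 0.1502] twist 0 rows 4 j6 -1.63
eyeG [0.59798473 0.07883423 0.0275    ] eyeO [ 0.62407111 -0.07201281  0.0275    ] tub [0.79244386 0.01537895 0.14      ]
```

arm_command --grip '[-1,-1,-1,-1,-1,0.2,0.6,0.6]' --pt "-0.004 0.004 0.04" --pt "-0.004 0.004 0.08" --pt "-0.004 0.004 0.12" --pt "-0.004 0.004 0.15" --pt "-0.004 0.004 0.15" --pt "-0.004 0.004 0.15" --pt "-0.004 0.004 0.15" --pt "-0.004 0.004 0.15" --twist '[0,0,0,0,0,0,0,0]'

```text
t: 7.72
position: [0.6946, 0.0035, 0.052]
tcp_rot: [-3.141, 0.005, -3.14]
ft_force: [1.2, 0.2, 0.3]
gripper_width: 0.636
```

arm_command --grip '[0.6,0.6,0.6,0.6,0.6,0.6,0.6,0.6]' --pt "0 0 0" --pt "0 0 0" --pt "0 0 -0.02" --pt "0 0 -0.06" --pt "0 0 -0.1" --pt "0 0 -0.14" --pt "0 0 -0.18" --pt "0 0 -0.2" --twist '[0,0,0,0,0,0,0,0]'

```text
t: 8.38
position: [0.6937, 0.0034, 0.2563]
tcp_rot: [-3.141, 0.009, -3.14]
ft_force: [-0.3, -0.3, -1.3]
gripper_width: 0.638
```

```bash
python3 -c "
from h import *
st();c=cam('wrist');save(c,'w8');go([.479,.2626,.25],142.2)"
```

```text
8.38 pos [0.6937 0.0034 0.2563] yaw -179.93 rp [-3.141  0.009] F [-0.3 -0.3 -1.3] w 0.638
linear [0.2151, 0.2595, 0.006] twist 0.661 rows 9 j6 -1.62
```

View pics/w8.png

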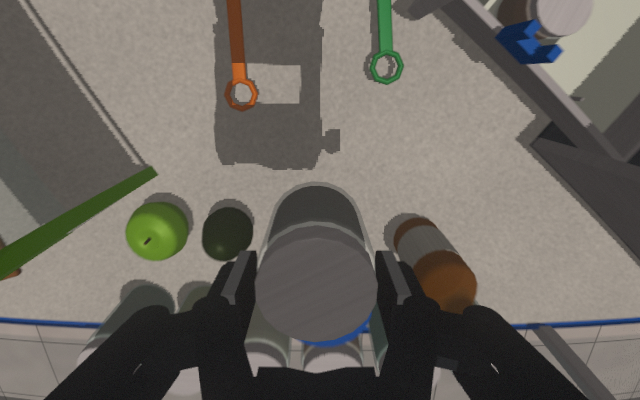

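arm_command --grip '[0.6,0.6,0.6,0.6,0.6,0.6,0.6,0.6]' --pt "0.024 0.029 0" --pt "0.05 0.06 0" --pt "0.075 0.09 0" --pt "0.1 0.12 0" --pt "0.125 0.15 0" --pt "0.15 0.18 0" --pt "0.175 0.21 0" --pt "0.2 0.24 0" --twist '[0.09,0.18,0.27,0.36,0.45,0.54,0.6,0.66]'

```text
t: 9.1
position: [0.4912, 0.2443, 0.2495]
tcp_rot: [3.14, 0.001, 2.479]
ft_force: [1.6, 0.7, -2.2]
gripper_width: 0.636
```

```bash
python3 -c "
from h import *
st();go([.479,.2626,.2],142.2)"
```

```text
9.1 pos [0.4912 0.2443 0.2495] yaw 142.06 rp [3.14e+00 1.00e-03] F [ 1.6  0.7 -2.2] w 0.636
linear [0.0209, 0.0069, 0.0495] twist -0.0025 rows 2 j6 -0.51
```

arm_command --grip '[0.6,0.6,0.6,0.6]' --pt "0.019 0.006 0.02" --pt "0.019 0.006 0.05" --pt "0.019 0.006 0.05" --pt "0.019 0.006 0.05" --twist '[0,0,0,0]'

```text
t: 9.43
position: [0.4811, 0.2593, 0.1987]
tcp_rot: [-3.141, -0.001, 2.483]
ft_force: [-0.1, -0.6, -1.7]
gripper_width: 0.637
```

```bash
python3 -c "
from h import *
st();c=cam('wrist');save(c,'w9');go([.479,.2626,.072],142.2)"
```

```text
9.43 pos [0.4811 0.2593 0.1987] yaw 142.27 rp [-3.141e+00 -1.000e-03] F [-0.1 -0.6 -1.7] w 0.637
linear [0.0045, 0.0007, 0.1279] twist 0.0005 rows 4 j6 -0.48
```

View pics/w9.png

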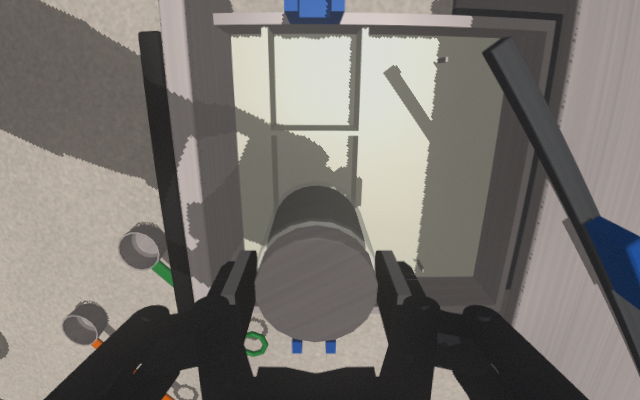

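arm_command --grip '[0.6,0.6,0.6,0.6,0.6,0.6,0.6,0.6]' --pt "0.003 0 0.03" --pt "0.003 0 0.06" --pt "0.003 0 0.09" --pt "0.003 0 0.11" --pt "0.003 0 0.12" --pt "0.003 0 0.124" --pt "0.003 0 0.126" --pt "0.003 0 0.126" --twist '[0,0,0,0,0,0,0,0]'

```text
t: 10.15
position: [0.48, 0.2614, 0.0737]
tcp_rot: [3.14, 0.001, 2.482]
ft_force: [-1.1, -0.0, -2.9]
gripper_width: 0.636
```

```bash
python3 -c "
from h import *
st();w=load('w9');q=[onz(w,*p,.06) for p in ((271,131),(359,131))];print(np.mean(q,0)-.04*np.array([-.79,.613,0]));go([.479,.2626,.07],142.2)"
```

```text
10.15 pos [0.48   0.2614 0.0737] yaw 142.23 rp [3.14e+00 1.00e-03] F [-1.1 -0.  -2.9] w 0.636
[0.47819475 0.26359617 0.06      ]
linear [0.0015, 0.0003, 0.0037] twist 0.0005 rows 1 j6 -0.48
```

arm_command --grip '[0.6,0.6,0.6,0.6]' --pt "0.001 0 0.001" --pt "0.001 0 0.002" --pt "0.001 0 0.003" --pt "0.001 0 0.003" --twist '[0,0,0,0]'

```text
t: 10.48
position: [0.4793, 0.2629, 0.0719]
tcp_rot: [3.138, 0.001, 2.483]
ft_force: [-3.0, 2.3, 16.1]
gripper_width: 0.638
```

arm_command --grip '[-0.5,-0.6,-0.6,-0.6,-0.6,-0.6,-0.6,-0.6]' --pt "0 0 -0.001" --pt "0 0 -0.001" --pt "0 0 -0.001" --pt "0 0 -0.03" --pt "0 0 -0.07" --pt "0 0 -0.11" --pt "0 0 -0.15" --pt "0 0 -0.18" --twist '[0,0,0,0,0,0,0,0]'

```text
t: 11.15
position: [0.4784, 0.262, 0.253]
tcp_rot: [3.139, 0.001, 2.483]
ft_force: [0.0, 0.8, 0.3]
gripper_width: 0.801
```

```bash
python3 -c "
from h import *
st();c=cam('wrist');save(c,'w10');go([.479,.2626,.25])"
```

```text
11.15 pos [0.4784 0.262  0.253 ] yaw 142.25 rp [3.139e+00 1.000e-03] F [0.  0.8 0.3] w 0.801
linear [0.0007, -0.0005, 0.0083] twist 0 rows 1 j6 -0.48
```

View pics/w10.png

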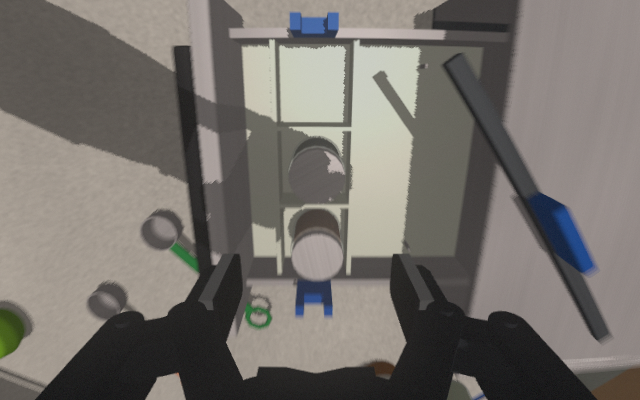

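```bash
python3 - <<'E'
from h import *
w=load('w10')
a=onz(w,457,60,.18);b=onz(w,601,333,.18);print(a,b,np.linalg.norm(a-b),(a+b)/2,np.degrees(np.arctan2(*(a-b)[1::-1])))
cv2.imwrite('pics/w10c.png',cv2.resize(w['img'][40:350,430:640],None,fx=1.9,fy=1.9,interpolation=cv2.INTER_CUBIC))
print(blobs(w,(105,120,20),(128,255,255),(500,150,640,300),20))
E
```

```text
[0.45557931 0.39080528 0.18      ] [0.71688423 0.38628253 0.18      ] 0.26134405274593303 [0.58623177 0.38854391 0.18      ] 179.00840545898032
[([561.4, 231.5], [530, 194, 63, 78, 2164])]
```

View pics/w10c.png

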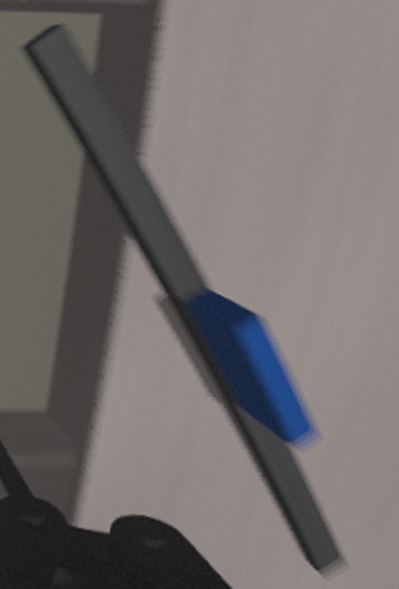

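```bash
python3 - <<'E'
from h import *
w=load('w10');print(onz(w,575.3,239.5,.21));go([.586,.387,.30],179)
E
```

```text
[0.58773009 0.38884264 0.21      ]
linear [-0.008, 0.1638, -0.0402] twist -0.6414 rows 6 j6 -0.48
```

arm_command --grip '[-0.6,-0.6,-0.6,-0.6,-0.6,-0.6,-0.6,-0.6]' --pt "0 0.02 -0.03" --pt "-0.002 0.06 -0.045" --pt "-0.004 0.1 -0.045" --pt "-0.006 0.14 -0.045" --pt "-0.008 0.165 -0.045" --pt "-0.008 0.165 -0.045" --pt "-0.008 0.165 -0.045" --pt "-0.008 0.165 -0.045" --twist '[-0.11,-0.22,-0.33,-0.44,-0.55,-0.64,-0.64,-0.64]'

```text
t: 11.87
position: [0.5855, 0.3873, 0.2937]
tcp_rot: [-3.141, -0.001, 3.12]
ft_force: [-0.5, -0.7, 1.0]
gripper_width: 0.801
```

```bash
python3 -c "
from h import *
st();c=cam('wrist');save(c,'w11')
print(blobs(c,(105,120,20),(128,255,255),None,200))"
```

```text
11.87 pos [0.5855 0.3873 0.2937] yaw 178.75 rp [-3.141e+00 -1.000e-03] F [-0.5 -0.7  1. ] w 0.801
[([118.5, 168.2], [108, 155, 19, 30, 263]), ([312.5, 200.2], [306, 160, 14, 81, 974]), ([25.8, 354.6], [0, 322, 59, 65, 3061])]
```

View pics/w11.png

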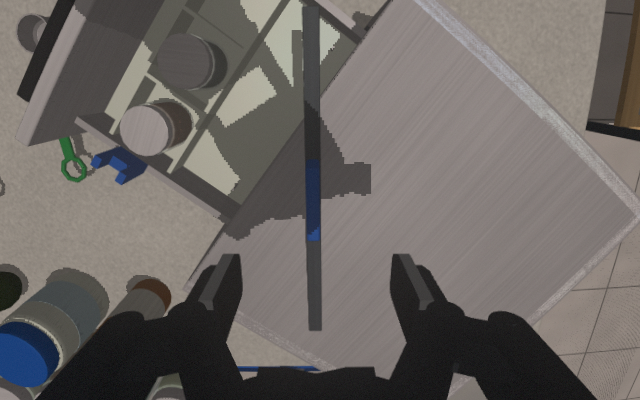

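```bash
python3 - <<'E'
from h import *
w=load('w11');p=onz(w,313,200,.21);a=onz(w,310.5,5,.18);b=onz(w,315,330,.18)
print(p,a,b,np.degrees(np.arctan2(*(b-a)[1::-1])))
for r in (165,180,200,220,235):
    hsv=cv2.cvtColor(w['img'],cv2.COLOR_BGR2HSV)[r]; x=[i for i in range(290,340) if 105<=hsv[i][0]<=128 and hsv[i][1]>120];print(r,x[0],x[-1])
for r in (20,100,260,320):
    print(r,w['img'][r,296:330,1].tolist())
go([p[0],p[1],.185])
E
```

```text
[0.58324975 0.38821636 0.21      ] [0.4527745  0.38942494 0.18      ] [0.72163952 0.38639575 0.18      ] -0.6455007176442962
165 307 317
180 307 318
200 307 318
220 307 318
235 307 319
20 [181, 183, 181, 180, 182, 166, 114, 70, 72, 71, 69, 69, 73, 72, 74, 75, 74, 74, 75, 72, 71, 72, 67, 103, 176, 183, 154, 149, 100, 98, 84, 73, 64, 63]
100 [94, 94, 92, 94, 93, 93, 92, 76, 59, 57, 60, 63, 66, 70, 69, 71, 69, 70, 67, 67, 65, 69, 67, 64, 123, 134, 134, 131, 131, 131, 130, 132, 132, 132]
260 [128, 128, 126, 127, 126, 127, 129, 125, 123, 121, 88, 60, 61, 65, 61, 63, 64, 62, 66, 67, 66, 66, 65, 66, 63, 107, 125, 127, 128, 125, 123, 128, 129, 128]
320 [124, 125, 125, 125, 125, 124, 125, 123, 121, 120, 123, 122, 83, 59, 62, 60, 64, 60, 61, 61, 66, 64, 61, 65, 61, 79, 119, 124, 125, 121, 120, 122, 124, 125]
linear [0.0022, 0.001, 0.1094] twist 0 rows 3 j6 -1.02
```

arm_command --grip '[-0.6,-0.6,-0.6,-0.6,0.2,0.8,1,1]' --pt "-0.001 0.001 0.04" --pt "-0.001 0.001 0.08" --pt "-0.001 0.001 0.11" --pt "-0.001 0.001 0.112" --pt "-0.001 0.001 0.112" --pt "-0.001 0.001 0.112" --pt "-0.001 0.001 0.112" --pt "-0.001 0.001 0.112" --twist '[-0.01,-0.01,-0.01,-0.01,-0.01,-0.01,-0.01,-0.01]' --grip_force 70

```text
t: 12.58
position: [0.5872, 0.3887, 0.1849]
tcp_rot: [3.14, 0.003, 3.132]
ft_force: [-0.3, 1.0, -0.4]
gripper_width: 0.232
```

arm_command --grip '[1,1,1,1,1]' --pt "0 0 0" --pt "0 0 0" --pt "0 0 0" --pt "0 0 0" --pt "0 0 0" --twist '[0,0,0,0,0]'

```text
t: 13.0
position: [0.5871, 0.3887, 0.1844]
tcp_rot: [3.14, 0.003, 3.133]
ft_force: [-1.3, -0.8, 7.3]
gripper_width: 0.103
```

```bash
python3 -c "
from h import *
st();c=cam('wrist');save(c,'w12');go([.479,.263,.26],142.2)"
```

```text
13.0 pos [0.5871 0.3887 0.1844] yaw 179.48 rp [3.14e+00 3.00e-03] F [-1.3 -0.8  7.3] w 0.103
linear [0.1068, -0.1266, -0.0761] twist 0.6508 rows 6 j6 -1.03
```

View pics/w12.png

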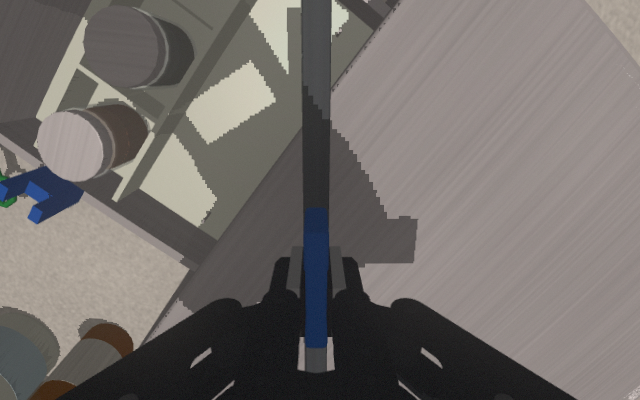

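arm_command --grip '[1,1,1,1,1,1,1,1]' --pt "0 0 -0.02" --pt "0 0 -0.05" --pt "0 0 -0.076" --pt "0.02 -0.025 -0.076" --pt "0.045 -0.053 -0.076" --pt "0.065 -0.08 -0.076" --pt "0.09 -0.107 -0.076" --pt "0.107 -0.127 -0.076" --twist '[0,0,0,0.12,0.24,0.36,0.48,0.6]'

```text
t: 13.72
position: [0.4767, 0.2608, 0.2587]
tcp_rot: [3.141, 0.0, 2.526]
ft_force: [1.4, 0.3, -0.6]
gripper_width: 0.099
```

```bash
python3 -c "
from h import *
st();go([.479,.263,.22],142.2)"
```

```text
13.72 pos [0.4767 0.2608 0.2587] yaw 144.76 rp [3.141 0.   ] F [ 1.4  0.3 -0.6] w 0.099
linear [-0.0006, 0.0032, 0.0387] twist 0.0446 rows 1 j6 -0.52
```

arm_command --grip '[1,1,1,1,1]' --pt "0 0.002 0.02" --pt "0 0.002 0.039" --pt "0 0.002 0.039" --pt "0 0.002 0.039" --pt "0 0.002 0.039" --twist '[0.04,0.04,0.04,0.04,0.04]'

```text
t: 14.13
position: [0.4801, 0.2644, 0.2205]
tcp_rot: [3.14, 0.001, 2.493]
ft_force: [1.1, 0.1, -1.4]
gripper_width: 0.1
```

```bash
python3 -c "
from h import *
st();c=cam('wrist');save(c,'w13')"
```

```text
14.13 pos [0.4801 0.2644 0.2205] yaw 142.85 rp [3.14e+00 1.00e-03] F [ 1.1  0.1 -1.4] w 0.1
```

View pics/w13.png

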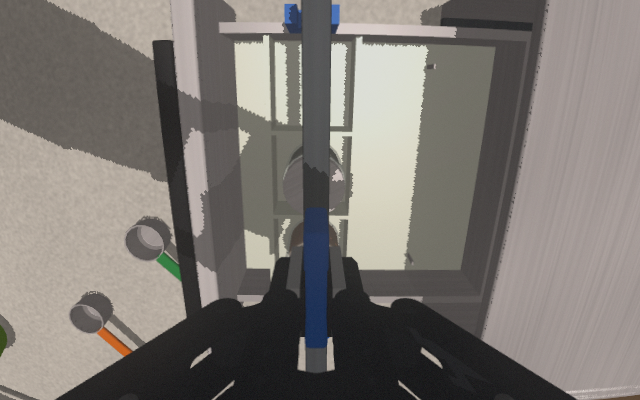

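```bash
python3 - <<'E'
from h import *
w=load('w10')
cv2.imwrite('pics/w10d.png',np.hstack([cv2.resize(w['img'][0:50,270:360],None,fx=4,fy=4),cv2.resize(w['img'][272:322,270:360],None,fx=4,fy=4)]))
E
```

```text
(no output)
```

View pics/w10d.png

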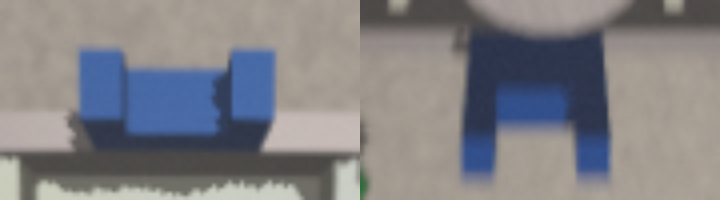

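```bash
python3 - <<'E'
from h import *
w=load('w10')
L=onz(w,314.4,21.3,.119);Rr=onz(w,314.4,311.5,.119)
print(L,Rr,np.linalg.norm(L-Rr),(L+Rr)/2,'yaw',np.degrees(np.arctan2(-(L-Rr)[0],(L-Rr)[1])))
m=(L+Rr)/2
# bar in w13: axis from top pixel and tab
v=load('w13'); zt=.2205-.013+.01  # bar top z
hsv=cv2.cvtColor(v['img'],cv2.COLOR_BGR2GRAY)
for r in (20,60,100,140,180,200): print(r,v['img'][r,295:337,1].tolist())
go([m[0],m[1],.13],142.2)
E
```

```text
[0.37915709 0.34116001 0.119     ] [0.58183869 0.18374254 0.119     ] 0.25663220525847596 [0.48049789 0.26245127 0.119     ] yaw 52.16445159358793
20 [66, 61, 57, 60, 65, 63, 56, 71, 83, 86, 86, 85, 85, 84, 85, 86, 87, 83, 87, 88, 87, 84, 86, 89, 88, 87, 86, 86, 85, 86, 86, 86, 86, 86, 84, 77, 86, 118, 117, 116, 117, 115]
60 [119, 117, 121, 162, 211, 222, 164, 84, 83, 87, 84, 84, 85, 87, 85, 85, 85, 87, 87, 87, 89, 87, 89, 89, 87, 88, 86, 86, 87, 85, 88, 86, 85, 85, 81, 71, 220, 222, 221, 221, 222, 221]
100 [117, 116, 117, 117, 167, 213, 193, 119, 78, 84, 85, 84, 83, 86, 85, 86, 86, 85, 87, 87, 87, 88, 88, 87, 85, 86, 86, 86, 86, 84, 85, 84, 87, 86, 78, 130, 216, 221, 221, 222, 220, 221]
140 [116, 114, 114, 113, 114, 115, 116, 83, 73, 82, 81, 84, 81, 82, 83, 82, 82, 83, 83, 84, 85, 84, 86, 87, 87, 83, 86, 82, 82, 84, 82, 82, 85, 79, 98, 206, 219, 220, 219, 219, 219, 220]
180 [99, 99, 99, 99, 98, 100, 101, 88, 61, 54, 54, 56, 54, 54, 55, 56, 55, 53, 54, 57, 56, 57, 59, 56, 56, 55, 56, 55, 55, 56, 57, 58, 58, 57, 84, 101, 104, 175, 189, 128, 173, 192]
200 [101, 100, 101, 100, 100, 100, 102, 102, 67, 55, 55, 52, 56, 54, 52, 54, 54, 56, 56, 54, 54, 55, 57, 56, 55, 55, 55, 58, 53, 57, 56, 58, 56, 55, 96, 102, 104, 103, 104, 102, 105, 106]
linear [-0.0014, -0.0015, 0.0906] twist 0.0113 rows 3 j6 -0.49
```

```bash
python3 - <<'E'
from h import *
v=load('w13'); z=.2205+.0256
a=onz(v,316,208,z-.0);b=onz(v,316,347,z);print(a,b,np.linalg.norm(a-b),(a+b)/2, 'tcp .4801 .2644')
x=np.array([np.cos(np.radians(142.85)),np.sin(np.radians(142.85))]);print(((a+b)[:2]/2-[.4801,.2644])@x)
E
```

```text
[0.4504165  0.29004179 0.2461    ] [0.50184269 0.25108216 0.2461    ] 0.0645174862073158 [0.47612959 0.27056197 0.2461    ] tcp .4801 .2644
0.006885881865499574
```

```bash
python3 -c "
from h import *
st();go([.4815,.2612,.135],142.2)"
```

```text
14.18 pos [0.4801 0.2644 0.2206] yaw 142.85 rp [3.14e+00 1.00e-03] F [-0.6 -0.2 -1.7] w 0.099
linear [-0.0029, -0.0019, 0.0856] twist 0.0113 rows 3 j6 -0.49
```

arm_command --grip '[1,1,1,1,1]' --pt "-0.003 -0.002 0.03" --pt "-0.003 -0.002 0.06" --pt "-0.003 -0.002 0.08" --pt "-0.003 -0.002 0.083" --pt "-0.003 -0.002 0.083" --twist '[0.01,0.01,0.01,0.01,0.01]'

```text
t: 14.6
position: [0.4809, 0.2608, 0.1364]
tcp_rot: [-3.141, -0.0, 2.483]
ft_force: [0.6, -0.4, -0.6]
gripper_width: 0.102
```

```bash
python3 -c "
from h import *
st();c=cam('wrist');save(c,'w14');c=cam('scene');save(c,'scene3');go([.4815,.2612,.112],142.2)
i=load('w14')['img'];cv2.imwrite('pics/w14.png',i)
s=load('scene3')['img'];cv2.imwrite('pics/s3c.png',cv2.resize(s[180:330,300:480],None,fx=4,fy=4,interpolation=cv2.INTER_CUBIC))"
```

```text
14.6 pos [0.4809 0.2608 0.1364] yaw 142.27 rp [-3.141 -0.   ] F [ 0.6 -0.4 -0.6] w 0.102
linear [0.0002, -0.0001, 0.0262] twist 0.0011 rows 1 j6 -0.48
```

View pics/w14.png

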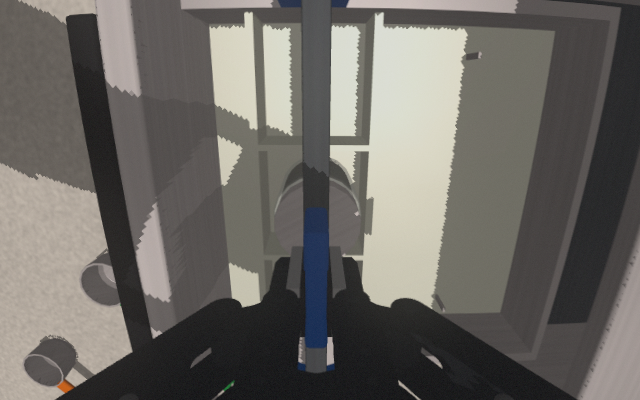

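View pics/s3c.png

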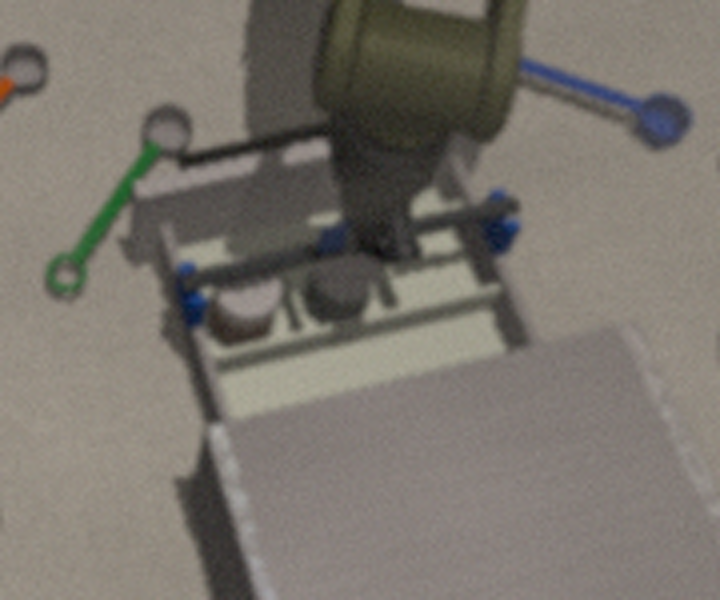

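arm_command --grip '[1,1,1,1,1]' --pt "0 0 0.006" --pt "0 0 0.012" --pt "0 0 0.018" --pt "0 0 0.022" --pt "0 0 0.022" --twist '[0,0,0,0,0]'

```text
t: 15.12
position: [0.4808, 0.2606, 0.1137]
tcp_rot: [-3.141, -0.0, 2.483]
ft_force: [-0.1, -0.7, -2.4]
gripper_width: 0.107
```

arm_command --grip '[1,1,0.6,0.3,0.2,0.2,0.2,0.2]' --pt "0 0 0.001" --pt "0 0 0.001" --pt "0 0 0.001" --pt "0 0 0.001" --pt "0 0 0.001" --pt "0 0 -0.03" --pt "0 0 -0.07" --pt "0 0 -0.11" --twist '[0,0,0,0,0,0,0,0]'

```text
t: 15.78
position: [0.4803, 0.2604, 0.2253]
tcp_rot: [-3.14, -0.001, 2.483]
ft_force: [0.1, 0.2, 1.1]
gripper_width: 0.399
```

```bash
python3 -c "
from h import *
st();c=cam('wrist');save(c,'w15')"
```

```text
15.78 pos [0.4803 0.2604 0.2253] yaw 142.25 rp [-3.14e+00 -1.00e-03] F [0.1 0.2 1.1] w 0.399
```

View pics/w15.png

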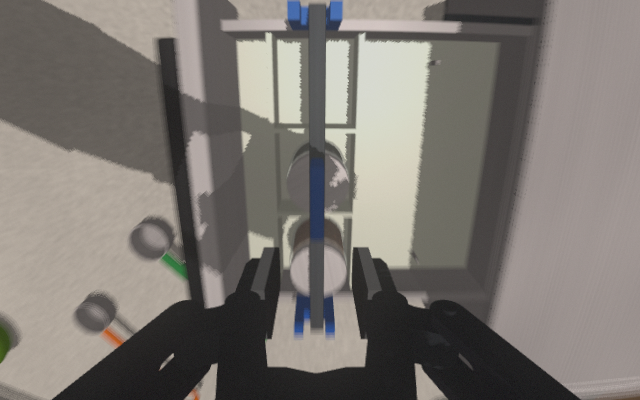

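```bash
python3 -c "
from h import *
go([.385,.142,.112],142.2)"
```

```text
linear [0.0046, -0.1554, 0.1208] twist 0.001 rows 5 j6 -0.48
```

arm_command --grip '[0.2,0.2,0.6,1,1,1,1,1]' --pt "0 -0.03 0" --pt "0 -0.07 0" --pt "0 -0.11 0" --pt "0.003 -0.15 0" --pt "0.003 -0.151 0.04" --pt "0.003 -0.151 0.08" --pt "0.003 -0.151 0.112" --pt "0.003 -0.151 0.112" --twist '[0,0,0,0,0,0,0,0]'

```text
t: 16.5
position: [0.3834, 0.1422, 0.1079]
tcp_rot: [-3.136, -0.005, 2.482]
ft_force: [0.5, -0.1, -0.4]
gripper_width: 0.0
```

```bash
python3 -c "
from h import *
st();c=cam('wrist');save(c,'w16');c=cam('top');save(c,'top3');go([.5376,.3385,.112],142.2)"
```

```text
16.5 pos [0.3834 0.1422 0.1079] yaw 142.23 rp [-3.136 -0.005] F [ 0.5 -0.1 -0.4] w 0.0
linear [-0.0002, 0.2472, 0.0005] twist 0.0009 rows 6 j6 -0.65
```

View pics/w16.png

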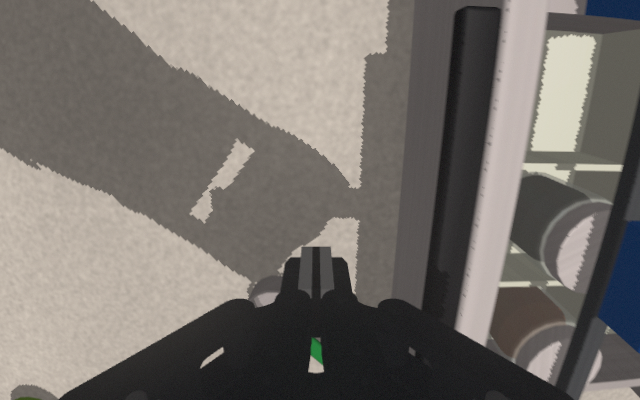

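arm_command --grip '[1,1,1,1,1,1,1,1]' --pt "0 0.02 0" --pt "0 0.03 0" --pt "0 0.036 0" --pt "0 0.042 0" --pt "0 0.05 0" --pt "0 0.06 0" --pt "0 0.07 0" --pt "0 0.08 0" --twist '[0,0,0,0,0,0,0,0]'

```text
t: 17.27
position: [0.4356, 0.2071, 0.1125]
tcp_rot: [3.141, 0.0, 2.483]
ft_force: [-1.6, -2.6, 2.9]
gripper_width: 0.001
```

```bash
python3 -c "
from h import *
st();go([.5376,.3385,.112],142.2)"
```

```text
17.27 pos [0.4356 0.2071 0.1125] yaw 142.25 rp [3.141 0.   ] F [-1.6 -2.6  2.9] w 0.001
linear [-0.0002, 0.1664, 0.0005] twist 0.0009 rows 4 j6 -0.54
```

arm_command --grip '[1,1,1,1,1,1,1,1]' --pt "0 0.01 0" --pt "0 0.021 0" --pt "0 0.033 0" --pt "0 0.046 0" --pt "0 0.059 0" --pt "0 0.071 0" --pt "0 0.082 0" --pt "0 0.092 0" --twist '[0,0,0,0,0,0,0,0]'

```text
t: 17.93
position: [0.492, 0.28, 0.112]
tcp_rot: [-3.141, -0.0, 2.483]
ft_force: [-0.8, -3.8, 2.4]
gripper_width: 0.005
```

```bash
python3 -c "
from h import *
st();c=cam('wrist');save(c,'w17');go([.5376,.3385,.112],142.2)"
```

```text
17.93 pos [0.492 0.28  0.112] yaw 142.26 rp [-3.141 -0.   ] F [-0.8 -3.8  2.4] w 0.005
linear [-0.0004, 0.0729, 0.0002] twist 0.0013 rows 2 j6 -0.46
```

View pics/w17.png

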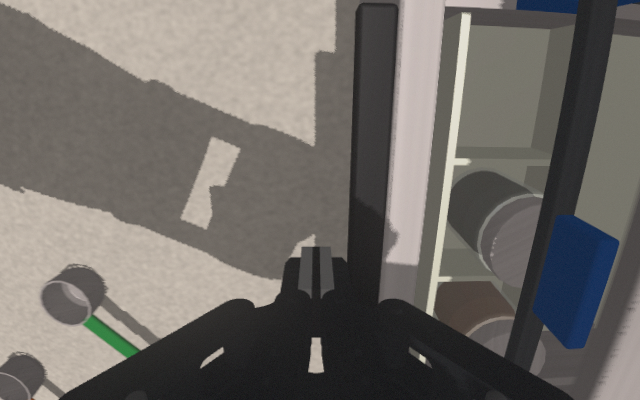

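arm_command --grip '[1,1,1,1,1,1,1,1]' --pt "0 0.008 0" --pt "0 0.016 0" --pt "0 0.023 0" --pt "0 0.029 0" --pt "0 0.034 0" --pt "0 0.039 0" --pt "0 0.043 0" --pt "0 0.046 0" --twist '[0,0,0,0,0,0,0,0]'

```text
t: 18.65
position: [0.5197, 0.3158, 0.1123]
tcp_rot: [3.142, -0.0, 2.483]
ft_force: [-2.3, -2.2, -2.3]
gripper_width: 0.002
```

arm_command --grip '[1,1,1,1]' --pt "0 0.003 0" --pt "0 0.005 0" --pt "0 0.007 0" --pt "0 0.008 0" --twist '[0,0,0,0]'

```text
t: 18.98
position: [0.5245, 0.3219, 0.1124]
tcp_rot: [3.141, 0.0, 2.483]
ft_force: [-1.6, -2.9, -1.9]
gripper_width: -0.001
```

```bash
python3 -c "
from h import *
st();go([.5376,.3385,.112],142.2)"
```

```text
18.98 pos [0.5245 0.3219 0.1124] yaw 142.25 rp [3.141 0.   ] F [-1.6 -2.9 -1.9] w -0.001
linear [-0.0002, 0.0211, 0.0004] twist 0.0009 rows 1 j6 -0.42
```

arm_command --grip '[1,1,1,1]' --pt "0 0.002 0" --pt "0 0.004 0" --pt "0 0.006 0" --pt "0 0.007 0" --twist '[0,0,0,0]'

```text
t: 19.32
position: [0.5277, 0.326, 0.1122]
tcp_rot: [-3.137, -0.001, 2.483]
ft_force: [-18.8, -19.8, 10.0]
gripper_width: 0.0
```

arm_command --grip '[1,1,1]' --pt "0 0.002 0" --pt "0 0.004 0" --pt "0 0.005 0" --twist '[0,0,0]'

```text
t: 19.57
position: [0.5281, 0.3265, 0.1121]
tcp_rot: [-3.125, -0.003, 2.482]
ft_force: [-49.0, -52.9, 32.5]
gripper_width: -0.002
```

```bash
python3 -c "
from h import *
st();c=cam('wrist');save(c,'w18')"
```

```text
19.57 pos [0.5281 0.3265 0.1121] yaw 142.22 rp [-3.125e+00 -3.000e-03] F [-49.  -52.9  32.5] w -0.002
```

View pics/w18.png

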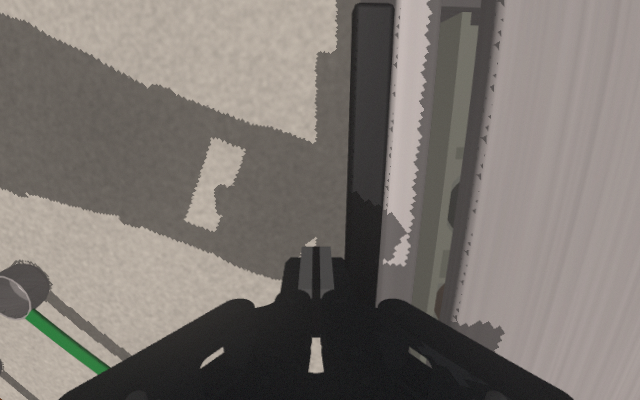

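arm_command --grip '[1,1,1]' --pt "0 -0.004 0" --pt "0 -0.008 0" --pt "0 -0.008 0" --twist '[0,0,0]'

```text
t: 19.87
position: [0.527, 0.3248, 0.1128]
tcp_rot: [3.14, 0.0, 2.482]
ft_force: [-0.3, -0.3, 0.6]
gripper_width: 0.004
```

```bash
python3 - <<'E'
from h import *
st()
w=load('w18');x=np.array([np.cos(np.radians(52.2)),np.sin(np.radians(52.2))])
f=lambda u,v,z: round(float(onz(w,u,v,z)[:2]@x),4)
print('lip front',f(351,100,.13),'lip/panel',f(397,100,.13),'panel in',f(430,100,.13),'housing',f(498,100,.17),f(498,100,.158),'tcp',np.array([.5281,.3265])@x)
c=cam('scene');save(c,'scene4');cv2.imwrite('pics/s4c.png',cv2.resize(c['img'][180:330,300:480],None,fx=4,fy=4,interpolation=cv2.INTER_CUBIC))
E
```

```text
19.87 pos [0.527  0.3248 0.1128] yaw 142.23 rp [3.14 0.  ] F [-0.3 -0.3  0.6] w 0.004
lip front 0.5969 lip/panel 0.6133 panel in 0.6251 housing 0.6296 0.6357 tcp 0.5816618265747998
```

View pics/s4c.png

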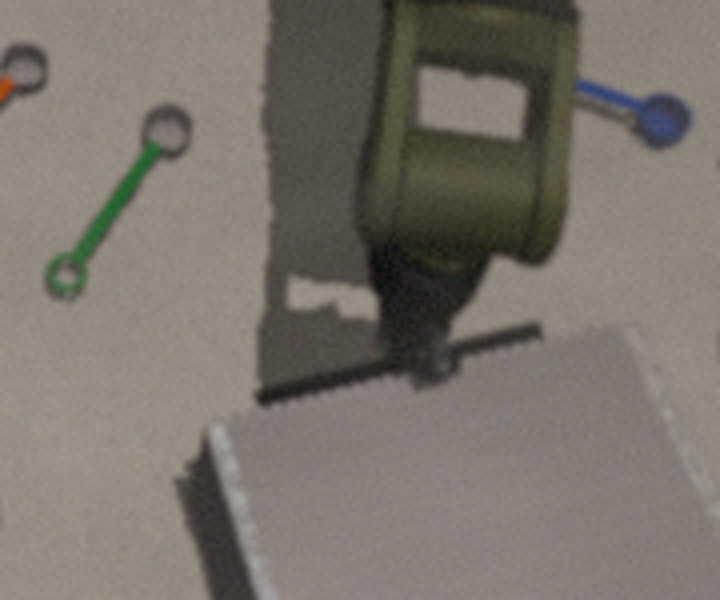

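arm_command --grip '[1,1,1,1,1,1,1,1]' --pt "0 -0.03 0" --pt "0 -0.06 0" --pt "0 -0.06 -0.04" --pt "0 -0.06 -0.08" --pt "0 -0.06 -0.12" --pt "0 -0.06 -0.16" --pt "0 -0.06 -0.2" --pt "0 -0.06 -0.2" --twist '[0,0,0,0,0,0,0,0]'

```text
t: 20.58
position: [0.4917, 0.2786, 0.3211]
tcp_rot: [3.13, 0.006, 2.483]
ft_force: [-0.1, -0.6, -0.2]
gripper_width: 0.003
```

```bash
python3 -c "
from h import *
st();c=cam('wrist');save(c,'w19');go([.57,-.35,.40],121.1)"
```

```text
20.58 pos [0.4917 0.2786 0.3211] yaw 142.27 rp [3.13  0.006] F [-0.1 -0.6 -0.2] w 0.003
linear [-0.4471, -0.4481, -0.085] twist 0.3695 rows 16 j6 -0.46
```

View pics/w19.png

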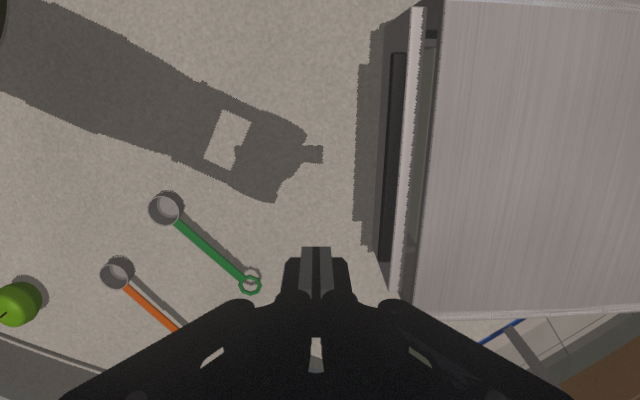

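```bash
python3 - <<'E'
from h import *
w=load('w19');i=w['img']
cv2.imwrite('pics/w19c.png',cv2.resize(i[100:200,370:470],None,fx=6,fy=6,interpolation=cv2.INTER_CUBIC))
print(i[150,380:445].sum(1).tolist())
x=np.array([np.cos(np.radians(52.2)),np.sin(np.radians(52.2))])
f=lambda u,v,z: round(float(onz(w,u,v,z)[:2]@x),4)
for u in (385,393,402,405,413,417,430): print(u,f(u,150,.13),f(u,150,.17))
E
```

```text
[204, 208, 209, 207, 186, 106, 108, 118, 141, 147, 142, 137, 131, 128, 127, 138, 134, 129, 139, 170, 275, 397, 464, 488, 485, 479, 470, 467, 464, 459, 457, 406, 310, 251, 249, 235, 221, 221, 228, 223, 216, 221, 224, 224, 227, 254, 215, 188, 172, 208, 289, 348, 401, 403, 399, 398, 402, 407, 404, 396, 399, 399, 405, 403, 399]
385 0.5952 0.5865
393 0.6033 0.5935
402 0.6124 0.6015
405 0.6154 0.6042
413 0.6235 0.6113
417 0.6276 0.6149
430 0.6409 0.6266
```

View pics/w19c.png

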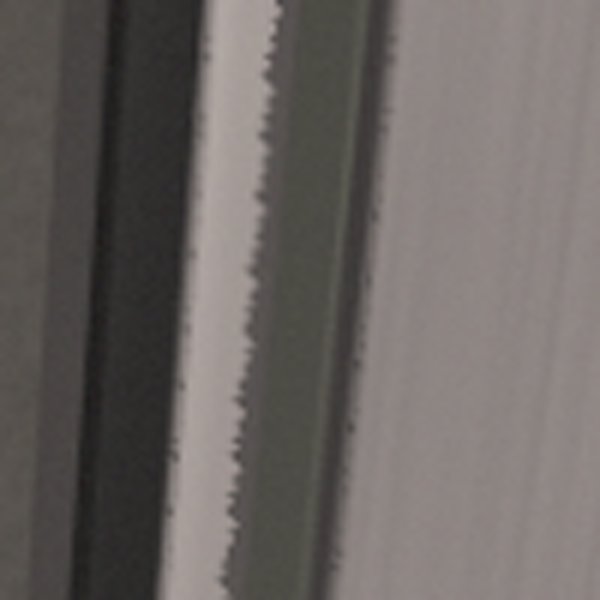

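arm_command --grip '[-1,-1,-1,-1,-1,-1,-1,-1]' --pt "-0.028 -0.028 -0.01" --pt "-0.056 -0.056 -0.02" --pt "-0.084 -0.084 -0.03" --pt "-0.112 -0.112 -0.04" --pt "-0.14 -0.14 -0.05" --pt "-0.168 -0.168 -0.06" --pt "-0.196 -0.196 -0.07" --pt "-0.224 -0.224 -0.085" --twist '[0.05,0.1,0.15,0.2,0.25,0.3,0.35,0.37]'

```text
t: 21.3
position: [0.5301, -0.038, 0.396]
tcp_rot: [-3.14, -0.001, 2.11]
ft_force: [0.9, 0.5, 0.1]
gripper_width: 0.998
```

```bash
python3 -c "
from h import *
st();go([.57,-.35,.40],121.1)"
```

```text
21.3 pos [ 0.5301 -0.038   0.396 ] yaw 120.9 rp [-3.14e+00 -1.00e-03] F [0.9 0.5 0.1] w 0.998
linear [-0.2883, -0.126, -0.0041] twist -0.0035 rows 8 j6 -0.68
```

arm_command --grip '[-1,-1,-1,-1,-1,-1,-1,-1]' --pt "-0.036 -0.016 -0.004" --pt "-0.072 -0.032 -0.004" --pt "-0.108 -0.047 -0.004" --pt "-0.144 -0.063 -0.004" --pt "-0.18 -0.079 -0.004" --pt "-0.216 -0.095 -0.004" --pt "-0.252 -0.11 -0.004" --pt "-0.288 -0.126 -0.004" --twist '[0,0,0,0,0,0,0,0]'

```text
t: 21.97
position: [0.571, -0.3498, 0.3998]
tcp_rot: [-3.141, -0.001, 2.113]
ft_force: [1.1, -0.6, 0.4]
gripper_width: 1.002
```

arm_command --grip '[-1,-1]' --pt "0 0 0" --pt "0 0 0" --twist '[0,0]'

```text
t: 22.13
position: [0.5709, -0.3498, 0.398]
tcp_rot: [-3.14, -0.003, 2.11]
ft_force: [0.3, 0.8, 0.5]
gripper_width: 1.001
```

```bash
python3 -c "
from h import *
st();c=cam('wrist');save(c,'w20');st()"
```

```text
22.13 pos [ 0.5709 -0.3498  0.398 ] yaw 120.92 rp [-3.14e+00 -3.00e-03] F [0.3 0.8 0.5] w 1.001
22.18 pos [ 0.571  -0.3483  0.3993] yaw 121.01 rp [-3.141e+00 -2.000e-03] F [0.5 0.4 0.4] w 1.0
```

View pics/w20.png

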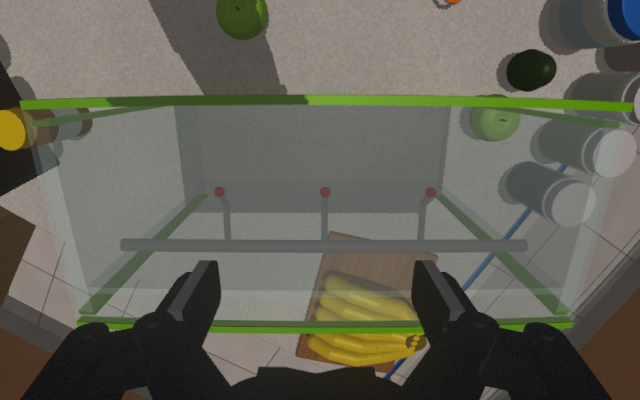

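```bash
python3 - <<'E'
from h import *
w=load('w20')
hsv=cv2.cvtColor(w['img'],cv2.COLOR_BGR2HSV)
m=((hsv[...,0]<8)|(hsv[...,0]>170))&(hsv[...,1]>70)
n,l,s,c=cv2.connectedComponentsWithStats(m.astype(np.uint8))
T=[]
for i in range(1,n):
    if s[i][4]>20 and 150<c[i][1]<230: print(c[i],s[i]); T.append(onz(w,*c[i],.266))
T=sorted(T,key=lambda p:-p[0]);print(np.round(T,4))
d=T[0]-T[2];print(np.linalg.norm(d),np.degrees(np.arctan2(-d[0],d[1])))
print('roof front edge',onz(w,325,102,.32))
print('roof corners',[onz(w,*q,.32).round(3) for q in((22,104),(632,106),(78,325),(570,325))])
x=d[:2]/np.linalg.norm(d[:2]);xx=np.array([x[1],-x[0]]);print('x axis',xx,'y',x)
e=onz(w,325,102,.321)[:2];print('edge dist in front of tip',(T[1][:2]-e)@xx)
t=load('top0')
for p in T: print(proj(t,p))
E
```

```text
[218.89873418 191.44303797] [214 187  10  10  79]
[324.88157895 191.65789474] [320 187  10  10  76]
[430.58974359 191.84615385] [426 187  10  10  78]
[[ 0.6588 -0.3023  0.266 ]
 [ 0.5811 -0.3487  0.266 ]
 [ 0.5034 -0.395   0.266 ]]
0.18088688040494108 -59.18125255959115
roof front edge [ 0.54016723 -0.28389481  0.32      ]
roof corners [array([ 0.365, -0.386,  0.32 ]), array([ 0.718, -0.175,  0.32 ]), array([ 0.456, -0.539,  0.32 ]), array([ 0.808, -0.329,  0.32 ])]
x axis [ 0.51232389 -0.85879231] y [0.85879231 0.51232389]
edge dist in front of tip 0.07663670886092053
[402.73182564 143.71038058]
[416.83553633 165.52407259]
[431.03049084 187.56794669]
```

```bash
python3 -c "
from h import *
go([.456,-.08,.40],183.4);go([.456,-.08,.19],183.4)"
```

```text
linear [0.2892, 0.0397, -0.0002] twist -1.0889 rows 9 j6 -1.14
linear [0.2888, 0.0398, 0.2098] twist -1.0889 rows 9 j6 -1.14
```

arm_command --grip '[-1,-1,-1,-1,-1,-1,-1,-1]' --pt "0.036 0.005 0" --pt "0.072 0.01 0" --pt "0.108 0.015 0" --pt "0.144 0.02 0.02" --pt "0.18 0.025 0.04" --pt "0.216 0.03 0.06" --pt "0.252 0.035 0.08" --pt "0.288 0.04 0.1" --twist '[-0.12,-0.24,-0.36,-0.48,-0.6,-0.72,-0.84,-0.96]'

```text
t: 22.85
position: [0.4548, -0.0778, 0.3004]
tcp_rot: [-3.142, 0.002, 3.08]
ft_force: [2.0, 0.3, -0.1]
gripper_width: 1.003
```

```bash
python3 -c "
from h import *
st();go([.456,-.08,.19],183.4)"
```

```text
22.85 pos [ 0.4548 -0.0778  0.3004] yaw 176.49 rp [-3.142e+00  2.000e-03] F [ 2.   0.3 -0.1] w 1.003
linear [-0.0012, -0.0021, 0.1104] twist -0.1207 rows 3 j6 -1.76
```

arm_command --grip '[-1,-1,-1,-1,-1]' --pt "0 -0.002 0.04" --pt "0 -0.002 0.08" --pt "0 -0.002 0.11" --pt "0 -0.002 0.11" --pt "0 -0.002 0.11" --twist '[-0.12,-0.12,-0.12,-0.12,-0.12]'

```text
t: 23.27
position: [0.4559, -0.0816, 0.1915]
tcp_rot: [3.141, -0.001, -3.089]
ft_force: [0.2, -0.0, 1.0]
gripper_width: 1.004
```

```bash
python3 -c "
from h import *
st();c=cam('wrist');save(c,'w21');st()"
```

```text
23.27 pos [ 0.4559 -0.0816  0.1915] yaw -177.0 rp [ 3.141e+00 -1.000e-03] F [ 0.2 -0.   1. ] w 1.004
23.32 pos [ 0.4567 -0.082   0.1929] yaw -177.02 rp [-3.141e+00  2.000e-03] F [ 0.1 -0.   1.6] w 0.997
```

View pics/w21.png

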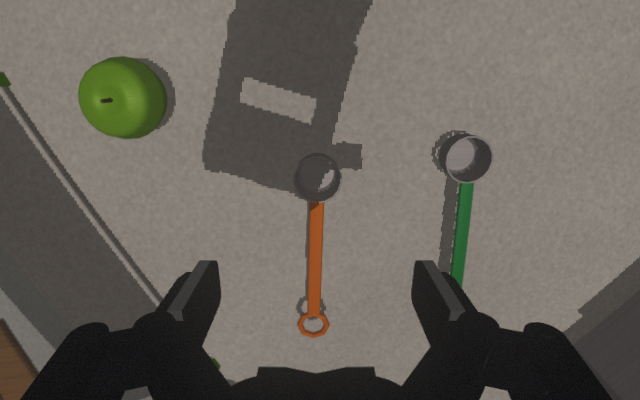

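```bash
python3 -c "
from h import *
c=load('w21');i=c['img']
a=cv2.resize(i[145:210,280:355],None,fx=5,fy=5,interpolation=cv2.INTER_CUBIC);b=cv2.resize(i[290:355,280:355],None,fx=5,fy=5,interpolation=cv2.INTER_CUBIC)
cv2.imwrite('pics/w21c.png',np.hstack([a,b]))"
```

```text
(no output)
```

View pics/w21c.png

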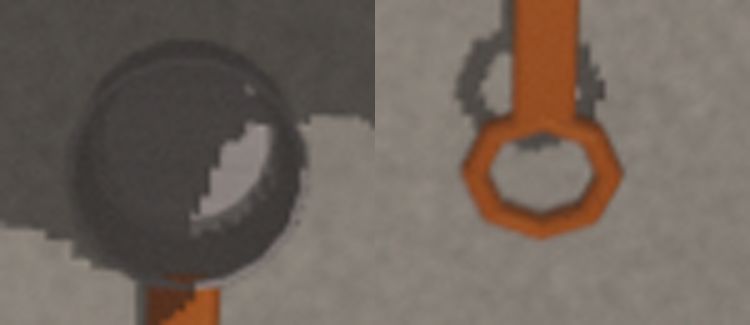

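```bash
python3 - <<'E'
from h import *
w=load('w21')
B=onz(w,317.6,179,.030);E=onz(w,313.6,324.4,.0275);d=(E-B)[:2]
print('O bowl',B,'eye',E,np.linalg.norm(d),np.degrees(np.arctan2(d[1],d[0])))
B2=onz(w,468,158,.03);print('G bowl',B2)
yaw=np.degrees(np.arctan2(d[1],d[0]))+180
P=B[:2]+0.004*d/np.linalg.norm(d)
go([P[0],P[1],.004],yaw)
E
```

```text
O bowl [ 0.46011296 -0.07683185  0.03      ] eye [ 0.62695213 -0.07222593  0.0275    ] 0.16690272741258602 1.581359109766661
G bowl [0.43254577 0.06083077 0.03      ]
linear [-0.0073, 0.005, 0.1889] twist 0.0245 rows 5 j6 -1.88
```

```bash
python3 - <<'E'
from h import *
w=load('w21');print(w['o'],w['R'].round(4).tolist())
print(bot.read_state()['tcp_rot'],bot.read_state()['position'])
print(ray(w,317.6,179))
E
```

```text
[ 0.37470785 -0.08308087  0.33393961] [[-0.052, 0.947, 0.3169], [0.9986, 0.0493, 0.0167], [0.0002, 0.3173, -0.9483]]
[-3.14105191e+00  1.94790066e-03 -3.08951623e+00] [ 0.45670822 -0.08201817  0.19287548]
[ 0.27046392  0.01978962 -0.9625267 ]
```

```bash
python3 - <<'E'
from h import *
for k in range(3):
    s=bot.read_state();c=bot.capture('wrist');print(s['t'],s['position'].round(4),s['tcp_rot'].round(4),c['hand_eye'][:3,3].round(4),bot.read_state()['t'])
print(np.array(c['hand_eye']).round(4).tolist())
Rt=rot(s['tcp_rot']);print(Rt.round(4).tolist())
E
```

```text
23.3167 [ 0.4567 -0.082   0.1929] [-3.1411e+00  1.9000e-03 -3.0895e+00] [ 0.0813  0.0028 -0.1424] 23.3667
23.3667 [ 0.4571 -0.0823  0.1934] [-3.1406  0.0033 -3.0899] [ 0.0813  0.0028 -0.1424] 23.4167
23.4167 [ 0.4571 -0.0824  0.1934] [-3.1405  0.0036 -3.0901] [ 0.0813  0.0028 -0.1424] 23.4667
[[-0.0003, -0.9481, -0.318, 0.0813], [1.0, -0.0002, -0.0003, 0.0028], [0.0002, -0.318, 0.9481, -0.1424], [0.0, 0.0, 0.0, 1.0]]
[[-0.9987, -0.0515, 0.0037], [-0.0515, 0.9987, -0.0009], [-0.0036, -0.0011, -1.0]]
```

```bash
python3 - <<'E'
from h import *
D={'w1':([.3242,-.3098,.1882],41.58),'w4':([.4313,.1199,.248],142.05),'w7':([.6893,-.0042,.194],179.89),'w10':([.4784,.262,.253],142.25),'w11':([.5855,.3873,.2937],178.75),'w15':([.4803,.2604,.2253],142.25),'w16':([.3834,.1422,.1079],142.23),'w18':([.5281,.3265,.1121],142.22),'w19':([.4917,.2786,.3211],142.27),'w20':([.5709,-.3498,.398],120.92)}
for k,(p,y) in D.items():
    w=load(k);Rt=R.from_euler('xyz',[np.pi,0,np.radians(y)]).as_matrix();print(k,(Rt.T@(w['o']-p)).round(4))
E
```

```text
w1 [ 0.084  -0.0013 -0.1424]
w4 [ 0.0835  0.0022 -0.1423]
w7 [ 0.0807  0.0029 -0.1428]
w10 [ 0.0834  0.0021 -0.1423]
w11 [ 0.0813  0.0029 -0.1424]
w15 [ 0.0831  0.0027 -0.1425]
w16 [ 0.0826  0.0033 -0.1427]
w18 [ 0.0828  0.0049 -0.1426]
w19 [ 0.084   0.0008 -0.1419]
w20 [ 0.0836  0.002  -0.1426]
```

```bash
python3 - <<'E'
s=open('h.py').read()
s=s.replace("T=np.array(c['hand_eye']); ","T=np.array(c['hand_eye']); T[:3,3]=[.083,0,-.1424]; ")
open('h.py','w').write(s)
E
python3 - <<'E'
from h import *
st();w=cam('wrist');save(w,'w22')
def fix(w,p,y):
    Rt=R.from_euler('xyz',[np.pi,0,np.radians(y)]).as_matrix(); w['o']=np.array(p)+Rt@[.083,0,-.1424]; return w
w1=fix(load('w21'),[.4559,-.0816,.1915],-177.0)
B=onz(w1,317.6,179,.030);E=onz(w1,313.6,324.4,.0275);d=(E-B)[:2]
print('O bowl',B,'eye',E,np.linalg.norm(d),np.degrees(np.arctan2(d[1],d[0])),'G bowl',onz(w1,468,158,.03))
h=fix(load('w20'),[.571,-.349,.399],121.0)
for q in ((218.9,191.4),(324.9,191.7),(430.6,191.8)): print('tip',onz(h,*q,.266))
P=B[:2]+0.004*d/np.linalg.norm(d)
go([P[0],P[1],.004],181.6)
E
```

```text
23.47 pos [ 0.457  -0.0825  0.1931] yaw -177.06 rp [-3.141e+00  3.000e-03] F [-1.3 -1.3  0.5] w 1.0
O bowl [ 0.45840773 -0.07969568  0.03      ] eye [ 0.62522541 -0.07509035  0.0275    ] 0.16688124225195397 1.5813605298089977 G bowl [0.43084412 0.057949   0.03      ]
tip [ 0.50193705 -0.39602994  0.266     ]
tip [ 0.57987558 -0.34966508  0.266     ]
tip [ 0.6577167  -0.30309416  0.266     ]
linear [-0.0051, 0.0029, 0.1888] twist 0.0233 rows 5 j6 -1.88
```

arm_command --grip '[-1,-1,-1,-1,-1,-1,0,0.6]' --pt "-0.003 0.003 0.04" --pt "-0.003 0.003 0.08" --pt "-0.003 0.003 0.12" --pt "-0.003 0.003 0.16" --pt "-0.003 0.003 0.185" --pt "-0.003 0.003 0.188" --pt "-0.003 0.003 0.188" --pt "-0.003 0.003 0.188" --twist '[0.023,0.023,0.023,0.023,0.023,0.023,0.023,0.023]' --grip_force 40

```text
t: 24.18
position: [0.4602, -0.0797, 0.0049]
tcp_rot: [-3.141, 0.002, -3.113]
ft_force: [-0.2, -0.4, -0.4]
gripper_width: 0.749
```

arm_command --grip '[0.8,0.8,0.8,0.8]' --pt "0 0 0" --pt "0 0 0" --pt "0 0 0" --pt "0 0 0" --twist '[0,0,0,0]'

```text
t: 24.52
position: [0.4603, -0.0796, 0.0052]
tcp_rot: [-3.141, 0.003, -3.113]
ft_force: [-3.0, 0.9, 12.4]
gripper_width: 0.504
```

```bash
python3 -c "
from h import *
st();c=cam('wrist');save(c,'w23')"
```

```text
24.52 pos [ 0.4603 -0.0796  0.0052] yaw -178.38 rp [-3.141e+00  3.000e-03] F [-3.   0.9 12.4] w 0.504
```

View pics/w23.png

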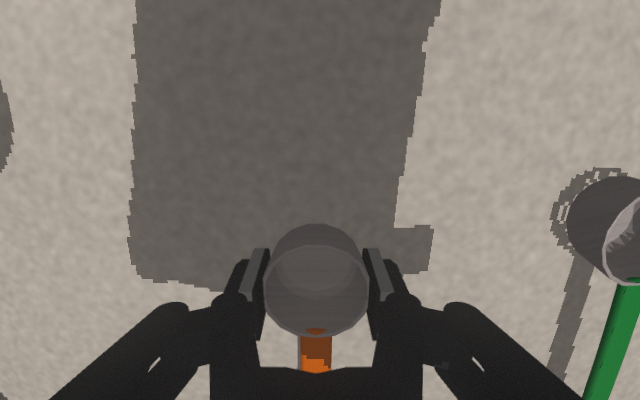

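arm_command --grip '[0.8,0.8,0.8,0.8,0.8,0.8]' --pt "0 0 -0.01" --pt "0 0 -0.03" --pt "0 0 -0.06" --pt "0 0 -0.1" --pt "0 0 -0.13" --pt "0 0 -0.13" --twist '[0,0,0,0,0,0]'

```text
t: 25.07
position: [0.4615, -0.0799, 0.1402]
tcp_rot: [-3.139, 0.01, -3.113]
ft_force: [0.9, 0.5, -0.1]
gripper_width: 0.503
```

```bash
python3 -c "
from h import *
st();c=cam('wrist');save(c,'w24');c=cam('scene');save(c,'scene5');c=cam('top');save(c,'top5')
a=cv2.resize(load('scene5')['img'][140:290,220:400],None,fx=3.3,fy=3.3,interpolation=cv2.INTER_CUBIC);cv2.imwrite('pics/s5c.png',a)"
```

```text
25.07 pos [ 0.4615 -0.0799  0.1402] yaw -178.38 rp [-3.139  0.01 ] F [ 0.9  0.5 -0.1] w 0.503
```

View pics/w24.png

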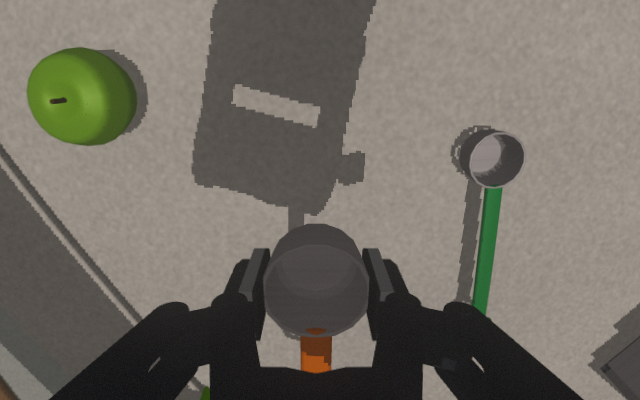

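View pics/s5c.png

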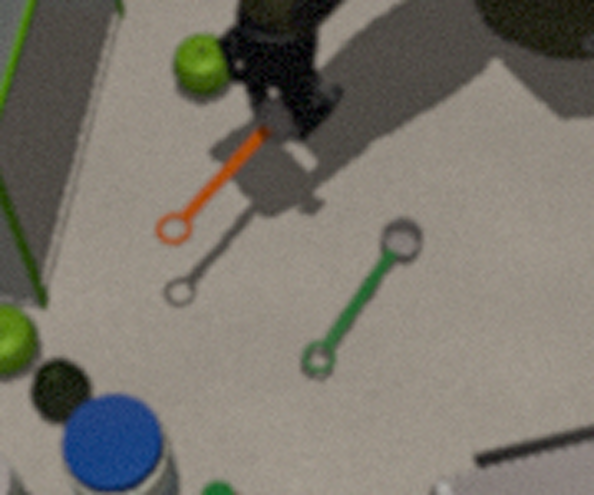

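```bash
python3 - <<'E'
from h import *
s=load('scene5');t=load('top5')
for z in (.15,.1625,.175): print(z,proj(s,[.6245,-.075,z]),proj(t,[.6245,-.075,z]))
a=cv2.resize(t['img'][130:250,290:390],None,fx=5,fy=5,interpolation=cv2.INTER_CUBIC);cv2.imwrite('pics/t5c.png',a)
# calibration check: green eye in scene
print(blobs(s,(5,120,60),(18,255,255),(240,150,320,240),5),blobs(t,(5,120,60),(18,255,255),(290,120,390,250),5))
E
```

```text
0.15 [273.36048509 210.06352537] [336.05304644 160.50458992]
0.1625 [272.97598327 208.04253649] [336.23692527 159.86039773]
0.175 [272.58464563 205.98593573] [336.42419594 159.2043197 ]
[([285.2, 195.0], [267, 178, 35, 36, 199])] [([337.0, 172.6], [333, 157, 8, 31, 114])]
```

View pics/t5c.png

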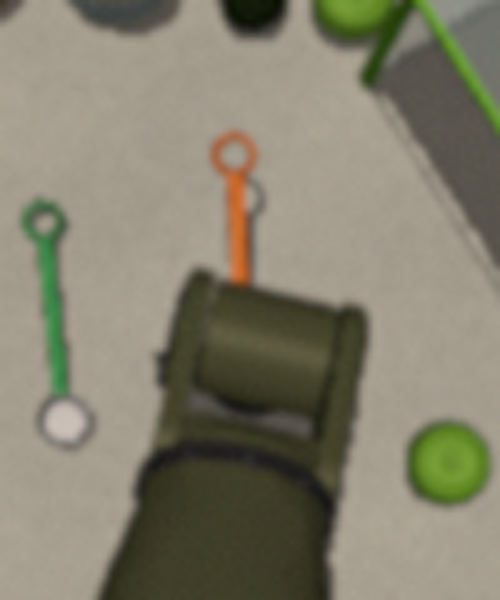

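```bash
python3 -c "
from h import *
st();go([.3684,-.1718,.263],120.8)"
```

```text
25.22 pos [ 0.4589 -0.0793  0.1336] yaw -178.38 rp [-3.141e+00  1.000e-03] F [-0.1  0.9 -1.1] w 0.498
linear [0.0929, -0.09, -0.1295] twist 1.0615 rows 9 j6 -1.85
```

arm_command --grip '[0.8,0.8,0.8,0.8,0.8,0.8,0.8,0.8]' --pt "0.01 -0.01 -0.03" --pt "0.02 -0.02 -0.06" --pt "0.03 -0.03 -0.09" --pt "0.045 -0.045 -0.115" --pt "0.06 -0.06 -0.13" --pt "0.075 -0.075 -0.13" --pt "0.09 -0.09 -0.13" --pt "0.093 -0.09 -0.13" --twist '[0.12,0.24,0.36,0.48,0.6,0.72,0.84,0.96]'

```text
t: 25.88
position: [0.3669, -0.1734, 0.2622]
tcp_rot: [-3.14, -0.001, 2.202]
ft_force: [-0.1, 0.3, -1.5]
gripper_width: 0.503
```

```bash
python3 -c "
from h import *
st();go([.3684,-.1718,.263],120.8)"
```

```text
25.88 pos [ 0.3669 -0.1734  0.2622] yaw 126.18 rp [-3.14e+00 -1.00e-03] F [-0.1  0.3 -1.5] w 0.503
linear [0.0004, 0.0022, -0.0008] twist 0.0939 rows 1 j6 -1.16
```

arm_command --grip '[0.8,0.8,0.8]' --pt "0 0.002 0" --pt "0 0.002 0" --pt "0 0.002 0" --twist '[0.094,0.094,0.094]'

```text
t: 26.13
position: [0.37, -0.1706, 0.2623]
tcp_rot: [-3.141, -0.001, 2.119]
ft_force: [0.3, -0.3, -1.0]
gripper_width: 0.502
```

```bash
python3 - <<'E'
from h import *
st();
for n in ('scene','top'):
    c=cam(n);save(c,n+'6')
s=load('scene6');t=load('top6')
a=cv2.resize(s['img'][80:220,160:300],None,fx=4,fy=4,interpolation=cv2.INTER_CUBIC)
b=cv2.resize(t['img'][120:260,380:440],None,fx=4,fy=4,interpolation=cv2.INTER_CUBIC)
cv2.imwrite('pics/st6.png',np.hstack([a,b]))
go([.4196,-.2577,.263],120.8)
E
```

```text
26.13 pos [ 0.37   -0.1706  0.2623] yaw 121.41 rp [-3.141e+00 -1.000e-03] F [ 0.3 -0.3 -1. ] w 0.502
linear [-0.1001, -0.0033, -0.0006] twist 0.011 rows 3 j6 -1.07
```

View pics/st6.png

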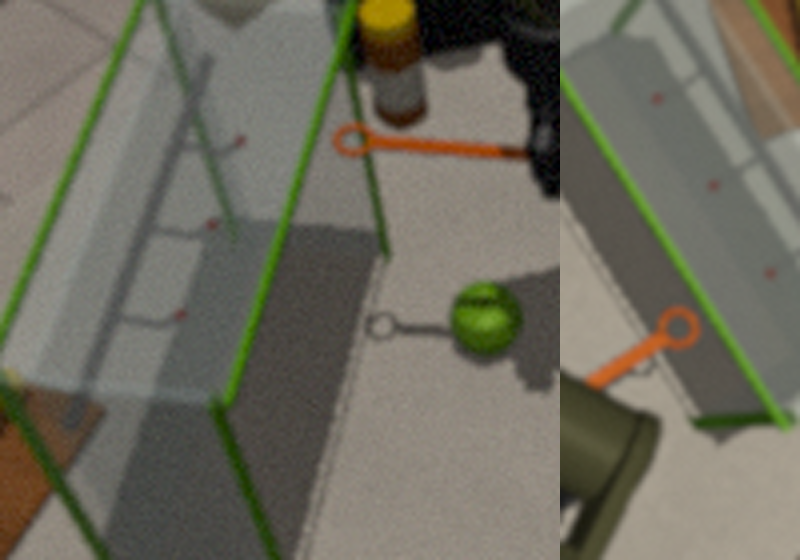

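```bash
python3 - <<'E'
from h import *
s=load('scene6');t=load('top6')
xx=np.array([.512,-.859]);yy=np.array([.859,.512])
for z in (.275,.280,.285,.29):
  for n,c,e,p in (('s',s,(248.25,115.2),(220,115)),('t',t,(410,202),(432.75,188.25))):
    E=onz(c,*e,z);T=onz(c,*p,.266);d=(T-E)[:2];print(n,z,E[:2].round(4),T[:2].round(4),'dx',(d@xx).round(4),'dy',(d@yy).round(4))
P,err=tri([(s,248.25,115.2),(t,410,202)]);print(P,err);P,err=tri([(s,220,115),(t,432.75,188.25)]);print(P,err)
E
```

```text
s 0.275 [ 0.4538 -0.3164] [ 0.5043 -0.3967] dx 0.0949 dy 0.0022
t 0.275 [ 0.4537 -0.3174] [ 0.501  -0.4009] dx 0.0958 dy -0.0021
s 0.28 [ 0.4568 -0.3125] [ 0.5043 -0.3967] dx 0.0967 dy -0.0024
t 0.28 [ 0.4534 -0.3161] [ 0.501  -0.4009] dx 0.0972 dy -0.0025
s 0.285 [ 0.4599 -0.3086] [ 0.5043 -0.3967] dx 0.0984 dy -0.007
t 0.285 [ 0.453  -0.3148] [ 0.501  -0.4009] dx 0.0985 dy -0.0028
s 0.29 [ 0.4629 -0.3047] [ 0.5043 -0.3967] dx 0.1002 dy -0.0116
t 0.29 [ 0.4526 -0.3135] [ 0.501  -0.4009] dx 0.0998 dy -0.0032
[ 0.45354681 -0.31726551  0.2743587 ] [np.float64(0.0004066739496236562), np.float64(0.00040667394962368)]
[ 0.50128758 -0.402296    0.26016518] [np.float64(0.0005551935881944323), np.float64(0.0005551935881944285)]
```

arm_command --grip '[0.8,0.8,0.8,0.8,0.8,0.8,0.8]' --pt "-0.02 -0.001 0" --pt "-0.04 -0.001 0" --pt "-0.06 -0.001 0" --pt "-0.08 -0.001 0" --pt "-0.095 -0.001 0" --pt "-0.1 -0.001 0" --pt "-0.1 -0.001 0" --twist '[0.01,0.01,0.01,0.01,0.01,0.01,0.01]'

```text
t: 26.82
position: [0.4214, -0.2571, 0.2623]
tcp_rot: [-3.141, -0.001, 2.107]
ft_force: [-0.1, -0.3, -1.1]
gripper_width: 0.5
```

```bash
cat > hk.py <<'E'
from h import *
import sys
def look(k,x0s,y0s,x0t,y0t):
    for n in ('scene','top'): save(cam(n),n+k)
    s=load('scene'+k);t=load('top'+k)
    a=cv2.resize(s['img'][y0s:y0s+50,x0s:x0s+50],None,fx=8,fy=8,interpolation=cv2.INTER_CUBIC)
    b=cv2.resize(t['img'][y0t:y0t+50,x0t:x0t+50],None,fx=8,fy=8,interpolation=cv2.INTER_CUBIC)
    cv2.imwrite('pics/st'+k+'.png',np.hstack([a,b]))
E
python3 -c "
from hk import *
st();look('7',200,95,410,165)"
```

```text
26.82 pos [ 0.4214 -0.2571  0.2623] yaw 120.72 rp [-3.141e+00 -1.000e-03] F [-0.1 -0.3 -1.1] w 0.5
```

View pics/st7.png

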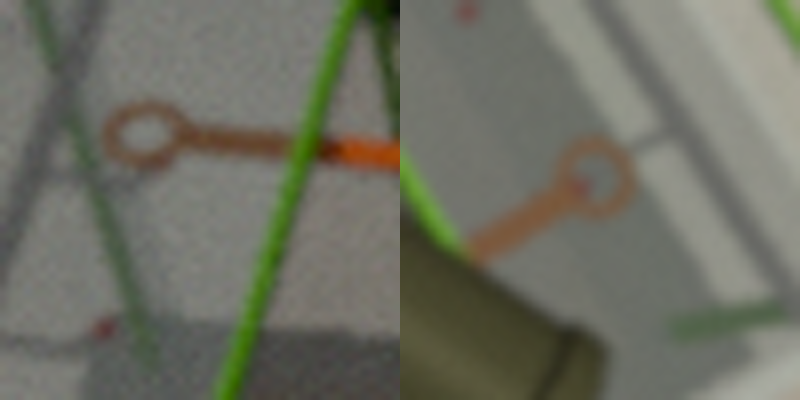

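```bash
python3 - <<'E'
from h import *
s=load('scene7');t=load('top7')
xx=np.array([.512,-.859]);yy=np.array([.859,.512])
P,e=tri([(s,218.5,111.6),(t,434.4,187.1)]);T,e2=tri([(s,220,115),(t,432.8,188.2)]);print(P,T,e,e2);d=(T-P);print('T-E: x',d[:2]@xx,'y',d[:2]@yy,'z',d[2])
for z in (.277,.281,.285):
  for n,c,e,p in (('s',s,(218.5,111.6),(220,115)),('t',t,(434.4,187.1),(432.8,188.2))):
    E=onz(c,*e,z);T=onz(c,*p,.266);d=(T-E)[:2];print(n,z,'dx',(d@xx).round(4),'dy',(d@yy).round(4))
print('by TCP', (np.array([.502,-.396])-(np.array([.4214,-.2571])+.165*np.array([np.cos(np.radians(-59.28)),np.sin(np.radians(-59.28))])))@np.array([xx,yy]).T)
E
```

```text
[ 0.50312894 -0.40243347  0.2772295 ] [ 0.50137738 -0.40235428  0.26023803] [np.float64(0.0007292373057639977), np.float64(0.0007292373057640071)] [np.float64(0.0006742854114622299), np.float64(0.000674285411462215)]
T-E: x -0.0009648277872079897 y -0.001464050796856483 z -0.016991465318489996
s 0.277 dx -0.0036 dy 0.004
t 0.277 dx -0.0031 dy -0.001
s 0.281 dx -0.0018 dy 0.0003
t 0.281 dx -0.0017 dy -0.0013
s 0.285 dx 0.0001 dy -0.0034
t 0.285 dx -0.0003 dy -0.0016
by TCP [-0.00441961 -0.00166048]
```

arm_command --grip '[0.8,0.8,0.8,0.8,0.8,0.8]' --pt "-0.002 -0.001 0" --pt "-0.002 -0.001 0.004" --pt "-0.002 -0.001 0.008" --pt "-0.002 -0.001 0.012" --pt "-0.002 -0.001 0.016" --pt "-0.002 -0.001 0.016" --twist '[0,0,0,0,0,0]'

```text
t: 27.42
position: [0.4211, -0.2587, 0.246]
tcp_rot: [-3.141, -0.001, 2.106]
ft_force: [-0.3, -1.0, -0.9]
gripper_width: 0.504
```

```bash
python3 -c "
from hk import *
st();look('8',200,95,410,165)"
```

```text
27.42 pos [ 0.4211 -0.2587  0.246 ] yaw 120.66 rp [-3.141e+00 -1.000e-03] F [-0.3 -1.  -0.9] w 0.504
```

View pics/st8.png

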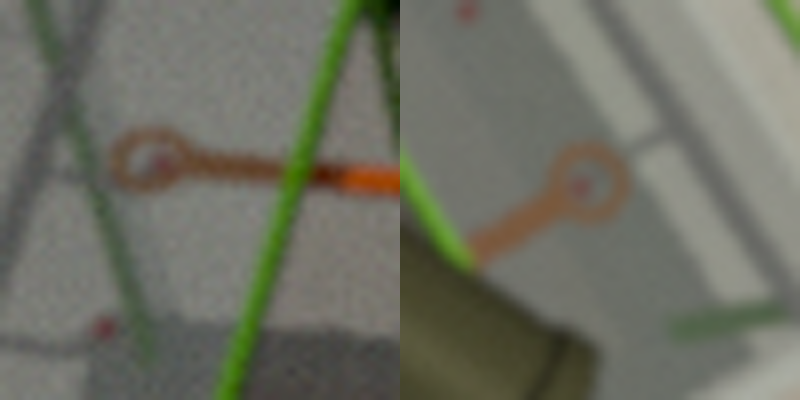

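arm_command --grip '[0.8,0.8,0.8,0.8,0.8]' --pt "0 0 0.003" --pt "-0.003 0 0.006" --pt "-0.006 0 0.009" --pt "-0.007 0 0.01" --pt "-0.007 0 0.01" --twist '[0,0,0,0,0]'

```text
t: 27.93
position: [0.425, -0.2652, 0.2366]
tcp_rot: [-3.141, -0.001, 2.106]
ft_force: [-0.1, -0.7, -1.3]
gripper_width: 0.501
```

```bash
python3 -c "
from hk import *
st();look('9',200,95,410,165)"
```

```text
27.93 pos [ 0.425  -0.2652  0.2366] yaw 120.64 rp [-3.141e+00 -1.000e-03] F [-0.1 -0.7 -1.3] w 0.501
```

View pics/st9.png

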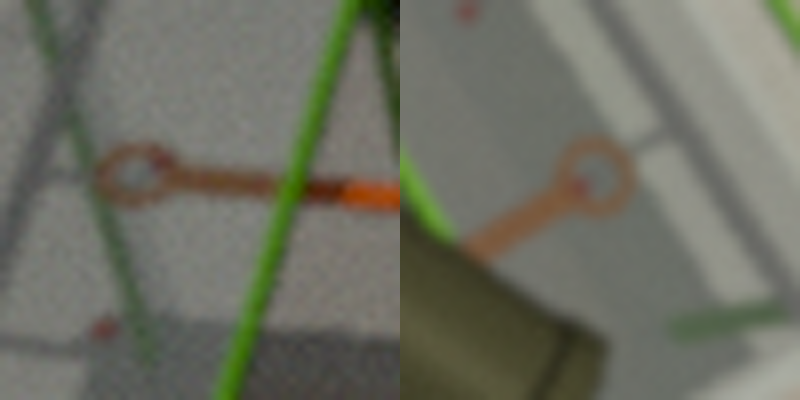

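arm_command --grip '[0.8,0.8,0.8,0.8,0.8,0.8,0.8]' --pt "0 0 0.007" --pt "-0.001 0 0.0144" --pt "-0.002 0 0.022" --pt "-0.003 0 0.029" --pt "-0.005 0 0.036" --pt "-0.007 0 0.043" --pt "-0.007 0 0.043" --twist '[0,0,0,0,0,0,0]' --grip_force 20

```text
t: 28.62
position: [0.4282, -0.271, 0.1924]
tcp_rot: [-3.141, -0.002, 2.106]
ft_force: [-0.4, 0.4, 1.5]
gripper_width: 0.502
```

```bash
python3 -c "
from hk import *
st();look('10',200,95,410,165)"
```

```text
28.62 pos [ 0.4282 -0.271   0.1924] yaw 120.64 rp [-3.141e+00 -2.000e-03] F [-0.4  0.4  1.5] w 0.502
```

View pics/st10.png

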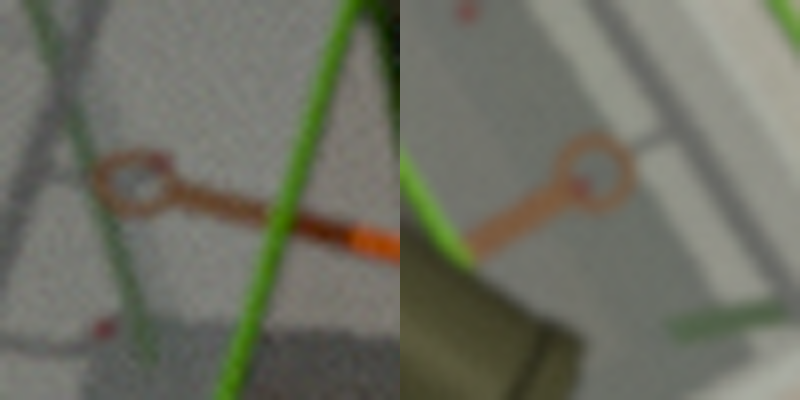

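arm_command --grip '[0.8,0.8,0.8,0.8,0.8,0.8]' --pt "-0.002 0 0.007" --pt "-0.004 0 0.014" --pt "-0.006 0 0.02" --pt "-0.008 0 0.026" --pt "-0.009 0 0.028" --pt "-0.009 0 0.028" --twist '[0,0,0,0,0,0]'

```text
t: 29.22
position: [0.4329, -0.2788, 0.1652]
tcp_rot: [-3.141, -0.001, 2.106]
ft_force: [-0.5, 1.4, -0.4]
gripper_width: 0.501
```

arm_command --grip '[0.2,-0.4,-1,-1,-1,-1,-1,-1]' --pt "0 0 0" --pt "0 0 0" --pt "0 0 0" --pt "0 0 0" --pt "0 0 0" --pt "0 0 0" --pt "0 0 0" --pt "0 0 0" --twist '[0,0,0,0,0,0,0,0]'

```text
t: 29.88
position: [0.4331, -0.2788, 0.1661]
tcp_rot: [3.142, 0.0, 2.106]
ft_force: [0.2, 0.5, 0.3]
gripper_width: 0.998
```

```bash
python3 -c "
from hk import *
st();look('11',200,95,410,165);c=cam('wrist');save(c,'w30')"
```

```text
29.88 pos [ 0.4331 -0.2788  0.1661] yaw 120.66 rp [3.142 0.   ] F [0.2 0.5 0.3] w 0.998
```

View pics/st11.png

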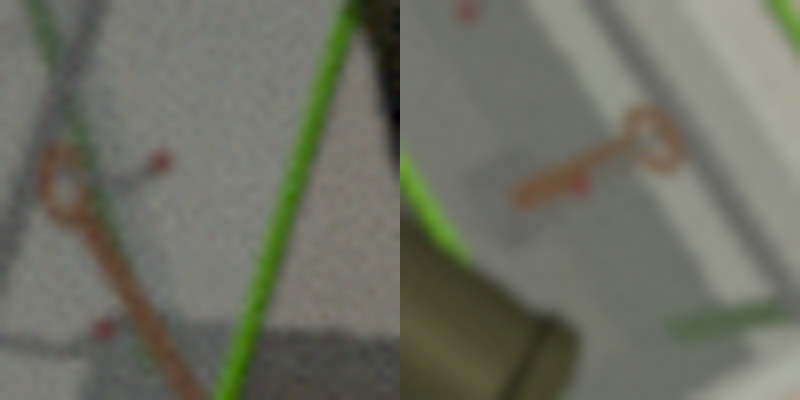

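View pics/w30.png

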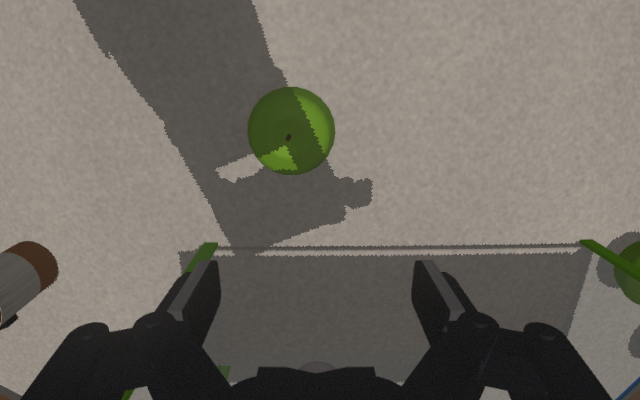

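arm_command --grip '[-1,-1,-1,-1,-1,-1,-1,-1]' --pt "0.02 0 0" --pt "0.05 0 0" --pt "0.08 0 0" --pt "0.1 0 -0.02" --pt "0.1 0 -0.05" --pt "0.1 0 -0.08" --pt "0.1 0 -0.08" --pt "0.1 0 -0.08" --twist '[0,0,0,0,0,0,0,0]'

```text
t: 30.7
position: [0.3825, -0.1929, 0.2472]
tcp_rot: [3.14, 0.003, 2.106]
ft_force: [-0.1, 0.6, -0.2]
gripper_width: 1.003
```

```bash
python3 -c "
from hk import *
st();look('12',200,95,410,165)"
```

```text
30.7 pos [ 0.3825 -0.1929  0.2472] yaw 120.66 rp [3.14e+00 3.00e-03] F [-0.1  0.6 -0.2] w 1.003
```

View pics/st12.png

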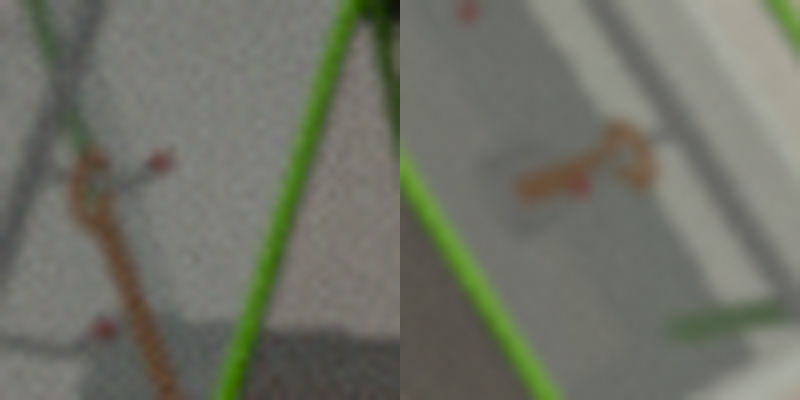

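```bash
python3 -c "
from h import *
go([.43,.057,.19],186)"
```

```text
linear [0.1901, 0.1687, 0.0553] twist -1.1406 rows 10 j6 -1.09
```

arm_command --grip '[-1,-1,-1,-1,-1,-1,-1,-1]' --pt "0.024 0.021 0" --pt "0.048 0.042 0" --pt "0.072 0.063 0" --pt "0.096 0.085 0" --pt "0.12 0.106 0.01" --pt "0.144 0.127 0.02" --pt "0.168 0.15 0.04" --pt "0.19 0.169 0.055" --twist '[-0.12,-0.24,-0.36,-0.48,-0.6,-0.72,-0.84,-0.96]'

```text
t: 31.47
position: [0.4301, 0.0587, 0.1888]
tcp_rot: [-3.141, -0.002, 3.072]
ft_force: [0.7, -1.4, -0.3]
gripper_width: 1.001
```

arm_command --grip '[-1,-1,-1,-1]' --pt "0 0 0" --pt "0 0 0" --pt "0 0 0" --pt "0 0 0" --twist '[-0.1,-0.18,-0.18,-0.18]'

```text
t: 31.8
position: [0.4303, 0.0568, 0.1901]
tcp_rot: [3.142, -0.002, -3.04]
ft_force: [1.0, -1.0, -0.5]
gripper_width: 1.001
```

```bash
python3 -c "
from h import *
st();c=cam('wrist');save(c,'w31');st()
i=c['img'];a=cv2.resize(i[130:230,270:370],None,fx=4,fy=4,interpolation=cv2.INTER_CUBIC);b=cv2.resize(i[280:380,270:370],None,fx=4,fy=4,interpolation=cv2.INTER_CUBIC);cv2.imwrite('pics/w31c.png',np.hstack([a,b]))"
```

```text
31.8 pos [0.4303 0.0568 0.1901] yaw -174.19 rp [ 3.142e+00 -2.000e-03] F [ 1.  -1.  -0.5] w 1.001
31.85 pos [0.4304 0.0566 0.1904] yaw -174.23 rp [ 3.142e+00 -1.000e-03] F [-0.3 -0.2 -0.2] w 0.998
```

View pics/w31c.png

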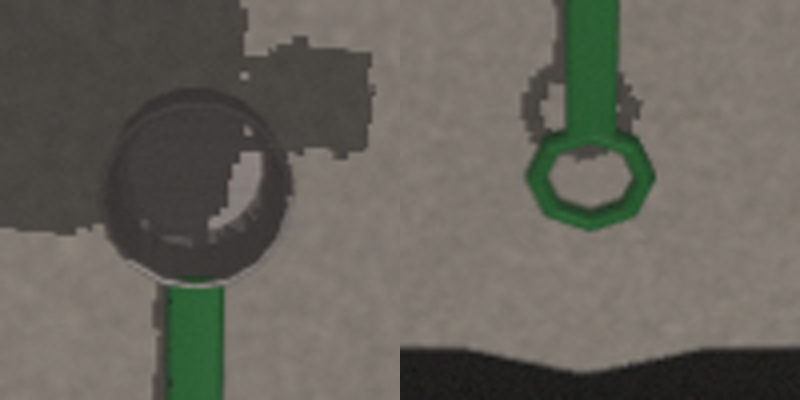

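```bash
python3 - <<'E'
from h import *
w=load('w31')
B=onz(w,319.6,178.3,.030);E=onz(w,317.5,324.5,.0275);d=(E-B)[:2];a=np.degrees(np.arctan2(d[1],d[0]))
print(B,E,np.linalg.norm(d),a)
go([B[0]+.002,B[1],.005],a+180)
E
```

```text
[0.43141229 0.06041513 0.03      ] [0.59750411 0.07563862 0.0275    ] 0.16678802231354167 5.236930885867267
linear [-0.0036, 0.0034, 0.1854] twist 0.0093 rows 5 j6 -1.63
```

arm_command --grip '[-1,-1,-1,-1,-1,-1,0,0.6]' --pt "-0.003 0.003 0.04" --pt "-0.003 0.003 0.08" --pt "-0.003 0.003 0.12" --pt "-0.003 0.003 0.16" --pt "-0.003 0.003 0.182" --pt "-0.003 0.003 0.185" --pt "-0.003 0.003 0.185" --pt "-0.003 0.003 0.185" --twist '[0.009,0.009,0.009,0.009,0.009,0.009,0.009,0.009]' --grip_force 40

```text
t: 32.52
position: [0.4341, 0.06, 0.0073]
tcp_rot: [-3.142, 0.002, -3.048]
ft_force: [0.2, -0.5, 1.1]
gripper_width: 0.748
```

arm_command --grip '[0.8,0.8,0.8,0.8,0.8]' --pt "0 0 0" --pt "0 0 0" --pt "0 0 0" --pt "0 0 0" --pt "0 0 0" --twist '[0,0,0,0,0]'

```text
t: 32.93
position: [0.4344, 0.0602, 0.0079]
tcp_rot: [-3.141, 0.003, -3.047]
ft_force: [-3.5, -2.3, 10.6]
gripper_width: 0.502
```

arm_command --grip '[0.8,0.8,0.8,0.8,0.8,0.8]' --pt "0 0 -0.01" --pt "0 0 -0.03" --pt "0 0 -0.06" --pt "0 0 -0.1" --pt "0 0 -0.13" --pt "0 0 -0.13" --twist '[0,0,0,0,0,0]'

```text
t: 33.43
position: [0.4357, 0.0604, 0.1429]
tcp_rot: [-3.141, 0.011, -3.047]
ft_force: [1.1, 0.7, 0.4]
gripper_width: 0.504
```

```bash
python3 -c "
from h import *
st();c=cam('wrist');save(c,'w32');c=cam('top');save(c,'top13')
xx=np.array([.512,-.859]);G=np.array([.6577,-.3031])-.161*xx;print(G,G-.1*xx)
go([*(G-.1*xx),.263],120.8)"
```

```text
33.43 pos [0.4357 0.0604 0.1429] yaw -174.55 rp [-3.141  0.011] F [1.1 0.7 0.4] w 0.504
[ 0.575268 -0.164801] [ 0.524068 -0.078901]
linear [-0.0772, -0.1471, -0.1248] twist 1.1283 rows 10 j6 -1.61
```

View pics/w32.png

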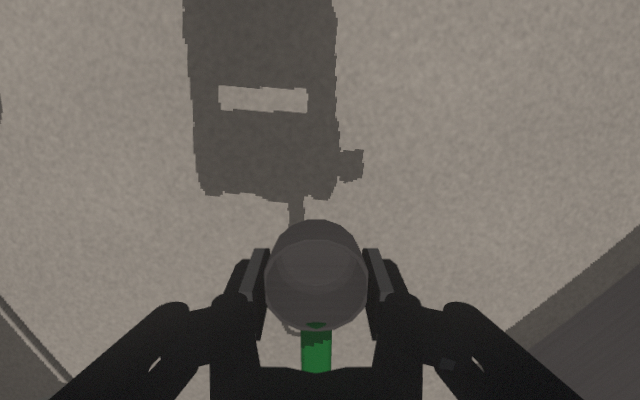

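arm_command --grip '[0.8,0.8,0.8,0.8,0.8,0.8,0.8,0.8]' --pt "-0.008 -0.015 -0.03" --pt "-0.016 -0.03 -0.06" --pt "-0.025 -0.048 -0.09" --pt "-0.035 -0.066 -0.115" --pt "-0.045 -0.086 -0.128" --pt "-0.055 -0.106 -0.128" --pt "-0.066 -0.127 -0.128" --pt "-0.077 -0.147 -0.128" --twist '[0.12,0.24,0.36,0.48,0.6,0.72,0.84,0.96]'

```text
t: 34.2
position: [0.5241, -0.0799, 0.2632]
tcp_rot: [-3.141, -0.001, 2.271]
ft_force: [0.5, -0.1, -1.1]
gripper_width: 0.499
```

```bash
python3 -c "
from h import *
st();go([.524,-.0789,.266],120.8)"
```

```text
34.2 pos [ 0.5241 -0.0799  0.2632] yaw 130.1 rp [-3.141e+00 -1.000e-03] F [ 0.5 -0.1 -1.1] w 0.499
linear [0.0008, 0.0006, -0.0028] twist 0.1623 rows 2 j6 -0.92
```

arm_command --grip '[0.8,0.8,0.8,0.8]' --pt "0 0 -0.003" --pt "0 0 -0.003" --pt "0 0 -0.003" --pt "0 0 -0.003" --twist '[0.1,0.16,0.16,0.16]'

```text
t: 34.53
position: [0.5236, -0.0788, 0.2662]
tcp_rot: [-3.14, -0.001, 2.119]
ft_force: [-0.4, -0.2, -0.6]
gripper_width: 0.502
```

```bash
python3 - <<'E'
from hk import *
st();look('14',185,140,380,130)
E
```

```text
34.53 pos [ 0.5236 -0.0788  0.2662] yaw 121.4 rp [-3.14e+00 -1.00e-03] F [-0.4 -0.2 -0.6] w 0.502
```

View pics/st14.png

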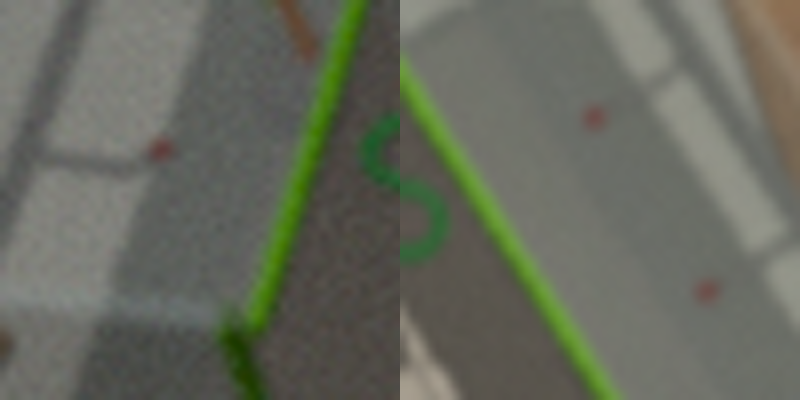

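```bash
python3 - <<'E'
from h import *
s=load('scene14');t=load('top14')
a=cv2.resize(s['img'][135:185,215:265],None,fx=8,fy=8,interpolation=cv2.INTER_CUBIC)
b=cv2.resize(t['img'][130:180,360:410],None,fx=8,fy=8,interpolation=cv2.INTER_CUBIC)
cv2.imwrite('pics/st14b.png',np.hstack([a,b]))
E
```

```text
(no output)
```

View pics/st14b.png

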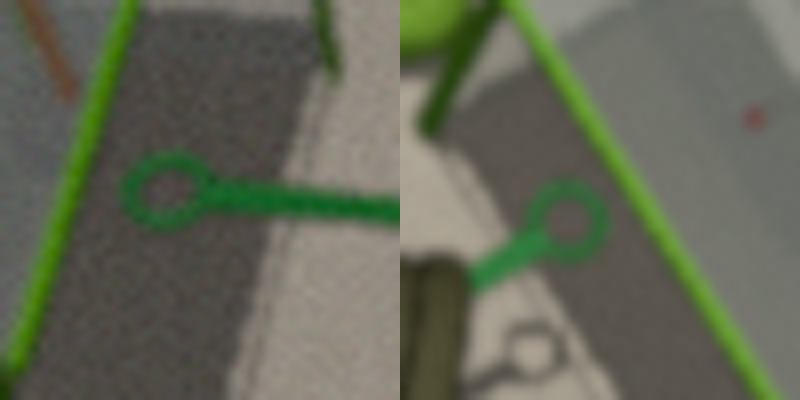

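```bash
cat >> hk.py <<'E'
def rel(k,es,et,ts,tt,tip,ptcp,yaw,L):
    s=load('scene'+k);t=load('top'+k);xx=np.array([.512,-.859]);yy=np.array([.859,.512])
    P,e=tri([(s,*es),(t,*et)]);T,e2=tri([(s,*ts),(t,*tt)]);d=T-P;print('tri dx %.4f dy %.4f dz %.4f'%(d[:2]@xx,d[:2]@yy,d[2]),e[0].round(4),e2[0].round(4))
    for z in (.277,.281,.285):
        for n,c,ee,p in (('s',s,es,ts),('t',t,et,tt)):
            E=onz(c,*ee,z);TT=onz(c,*p,.266);d=(TT-E)[:2];print(n,z,'dx',(d@xx).round(4),'dy',(d@yy).round(4))
    a=np.radians(yaw-180);E=np.array(ptcp)+L*np.array([np.cos(a),np.sin(a)]);d=np.array(tip)-E;print('tcp dx',(d@xx).round(4),'dy',(d@yy).round(4))
E
python3 - <<'E'
from hk import *
rel('14',(235.75,158.9),(381,157.6),(205.25,158.5),(404.4,144.6),[.6577,-.3031],[.5236,-.0788],121.4-.2,.163)
E
```

```text
tri dx 0.0991 dy -0.0027 dz -0.0170 0.0 0.0007
s 0.277 dx 0.0957 dy 0.0017
t 0.277 dx 0.0978 dy -0.003
s 0.281 dx 0.0971 dy -0.0012
t 0.281 dx 0.0988 dy -0.0027
s 0.285 dx 0.0985 dy -0.0041
t 0.285 dx 0.0999 dy -0.0024
tcp dx 0.0983 dy -0.0008
```

arm_command --grip '[0.8,0.8,0.8,0.8,0.8,0.8,0.8]' --pt "-0.02 -0.001 0" --pt "-0.04 -0.001 0" --pt "-0.06 -0.001 0" --pt "-0.08 -0.001 0" --pt "-0.096 -0.001 0" --pt "-0.102 -0.001 0" --pt "-0.102 -0.001 0" --twist '[0.007,0.007,0.007,0.007,0.007,0.007,0.007]'

```text
t: 35.22
position: [0.5761, -0.1671, 0.2664]
tcp_rot: [-3.141, -0.001, 2.11]
ft_force: [0.6, 1.6, -1.0]
gripper_width: 0.499
```

```bash
python3 - <<'E'
from hk import *
st();look('15',185,140,380,130)
E
```

```text
35.22 pos [ 0.5761 -0.1671  0.2664] yaw 120.89 rp [-3.141e+00 -1.000e-03] F [ 0.6  1.6 -1. ] w 0.499
```

View pics/st15.png

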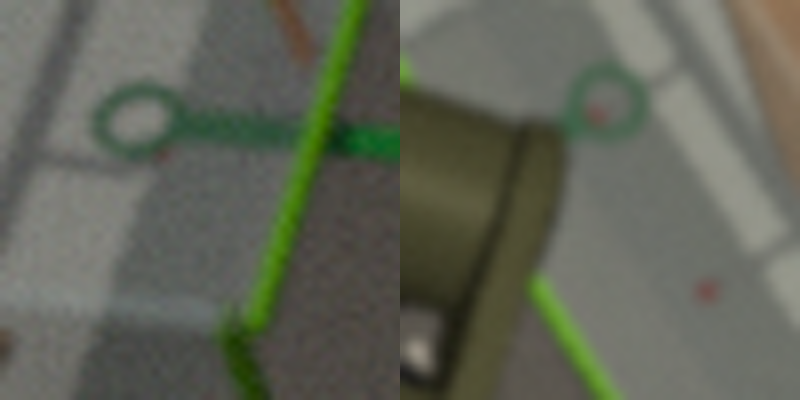

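```bash
python3 - <<'E'
from hk import *
f=lambda x,y:(185+x/8,140+y/8)
g=lambda x,y:(380+(x-400)/8,130+y/8)
rel('15',f(140,119),g(607,102),f(162,149),g(595,117),[.6577,-.3031],[.5761,-.1671],120.89-.2,.163)
E
```

```text
tri dx -0.0023 dy -0.0015 dz -0.0196 0.0002 0.0006
s 0.277 dx -0.0071 dy 0.0049
t 0.277 dx -0.0043 dy -0.002
s 0.281 dx -0.0052 dy 0.0019
t 0.281 dx -0.003 dy -0.0017
s 0.285 dx -0.0034 dy -0.001
t 0.285 dx -0.0016 dy -0.0014
tcp dx -0.0044 dy 0.0008
```

arm_command --grip '[0.8,0.8,0.8,0.8,0.8,0.8,0.8]' --pt "-0.001 -0.001 0.002" --pt "-0.001 -0.001 0.006" --pt "-0.001 -0.001 0.01" --pt "-0.001 -0.001 0.014" --pt "-0.001 -0.001 0.017" --pt "-0.001 -0.001 0.019" --pt "-0.001 -0.001 0.019" --twist '[0,0,0,0,0,0,0]'

```text
t: 35.9
position: [0.5755, -0.1678, 0.2474]
tcp_rot: [-3.141, -0.001, 2.11]
ft_force: [-0.2, 0.2, -1.3]
gripper_width: 0.498
```

```bash
python3 - <<'E'
from hk import *
st();look('16',185,140,380,130)
E
```

```text
35.9 pos [ 0.5755 -0.1678  0.2474] yaw 120.89 rp [-3.141e+00 -1.000e-03] F [-0.2  0.2 -1.3] w 0.498
```

View pics/st16.png

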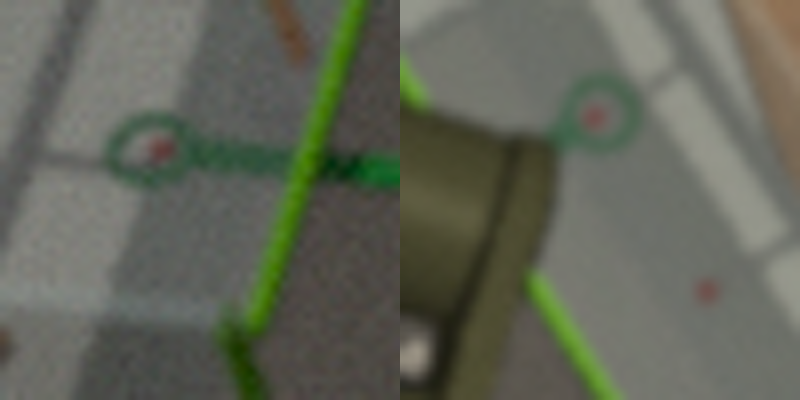

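arm_command --grip '[0.8,0.8,0.8,0.8,0.8]' --pt "0 0 0.003" --pt "-0.003 0 0.006" --pt "-0.006 0 0.009" --pt "-0.007 0 0.01" --pt "-0.007 0 0.01" --twist '[0,0,0,0,0]'

```text
t: 36.42
position: [0.5793, -0.1742, 0.2375]
tcp_rot: [-3.141, -0.001, 2.11]
ft_force: [-0.0, -0.1, -0.9]
gripper_width: 0.499
```

```bash
python3 - <<'E'
from hk import *
st();look('17',185,140,380,130)
E
```

```text
36.42 pos [ 0.5793 -0.1742  0.2375] yaw 120.87 rp [-3.141e+00 -1.000e-03] F [-0.  -0.1 -0.9] w 0.499
```

View pics/st17.png

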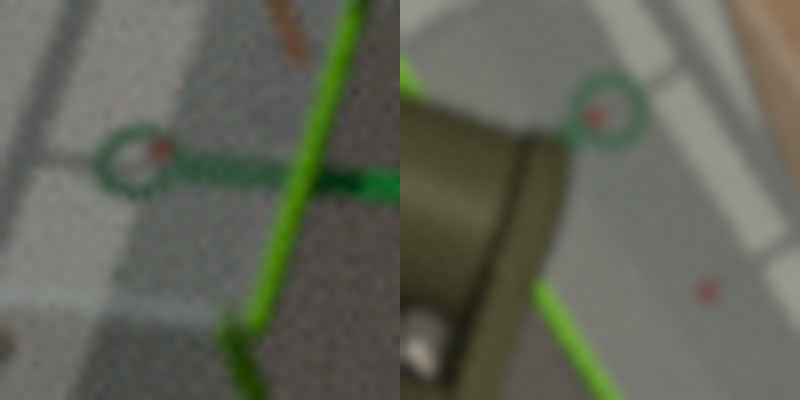

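arm_command --grip '[0.8,0.8,0.8,0.8,0.8,0.8,0.8]' --pt "0 0 0.007" --pt "-0.001 0 0.0144" --pt "-0.002 0 0.022" --pt "-0.003 0 0.029" --pt "-0.005 0 0.036" --pt "-0.007 0 0.043" --pt "-0.007 0 0.043" --twist '[0,0,0,0,0,0,0]' --grip_force 20

```text
t: 37.1
position: [0.5826, -0.1801, 0.1931]
tcp_rot: [-3.14, -0.002, 2.11]
ft_force: [-1.2, 0.7, -0.3]
gripper_width: 0.499
```

arm_command --grip '[0.8,0.8,0.8,0.8,0.8,0.8]' --pt "-0.002 0 0.007" --pt "-0.004 0 0.014" --pt "-0.006 0 0.02" --pt "-0.008 0 0.026" --pt "-0.009 0 0.028" --pt "-0.009 0 0.028" --twist '[0,0,0,0,0,0]'

```text
t: 37.6
position: [0.5873, -0.1877, 0.1662]
tcp_rot: [-3.141, -0.001, 2.11]
ft_force: [-0.4, 1.1, 0.2]
gripper_width: 0.499
```

```bash
python3 - <<'E'
from hk import *
st();look('18',185,140,380,130)
E
```

```text
37.6 pos [ 0.5873 -0.1877  0.1662] yaw 120.87 rp [-3.141e+00 -1.000e-03] F [-0.4  1.1  0.2] w 0.499
```

View pics/st18.png

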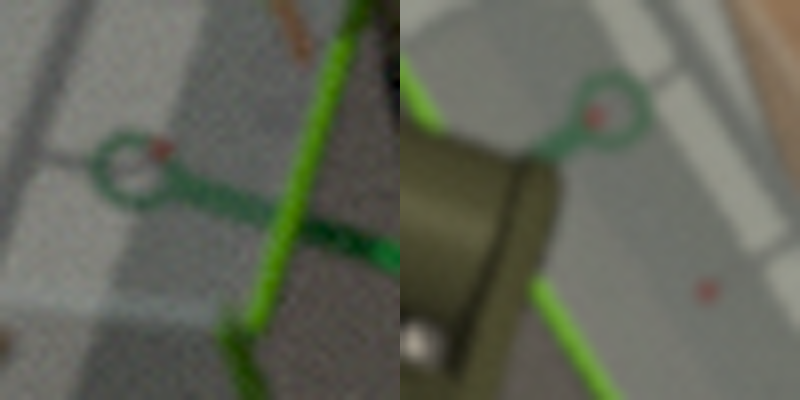

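Hooked; release and then retreat.

arm_command --grip '[0.2,-0.4,-1,-1,-1,-1,-1,-1]' --pt "0 0 0" --pt "0 0 0" --pt "0 0 0" --pt "0 0 0" --pt "0 0 0" --pt "0 0 0" --pt "0 0 0" --pt "0 0 0" --twist '[0,0,0,0,0,0,0,0]'

```text
t: 38.37
position: [0.5875, -0.1877, 0.1671]
tcp_rot: [3.142, -0.0, 2.11]
ft_force: [-0.6, 0.3, -0.7]
gripper_width: 0.999
```

arm_command --grip '[-1,-1,-1,-1,-1,-1,-1,-1]' --pt "0.02 0 0" --pt "0.05 0 0" --pt "0.09 0 0" --pt "0.12 0 -0.02" --pt "0.15 0 -0.05" --pt "0.18 0 -0.08" --pt "0.2 0 -0.08" --pt "0.2 0 -0.08" --twist '[0,0,0,0,0,0,0,0]'

```text
t: 39.03
position: [0.484, -0.0135, 0.2493]
tcp_rot: [3.138, 0.002, 2.112]
ft_force: [-0.6, -0.4, -0.0]
gripper_width: 0.999
```

```bash
python3 - <<'E'
from hk import *
st();look('19',185,140,380,130)
s=load('scene19');t=load('top19')
cv2.imwrite('pics/s19c.png',cv2.resize(s['img'][70:240,160:300],None,fx=3.5,fy=3.5,interpolation=cv2.INTER_CUBIC))
E
```

```text
39.03 pos [ 0.484  -0.0135  0.2493] yaw 121.02 rp [3.138e+00 2.000e-03] F [-0.6 -0.4 -0. ] w 0.999
```

View pics/st19.png

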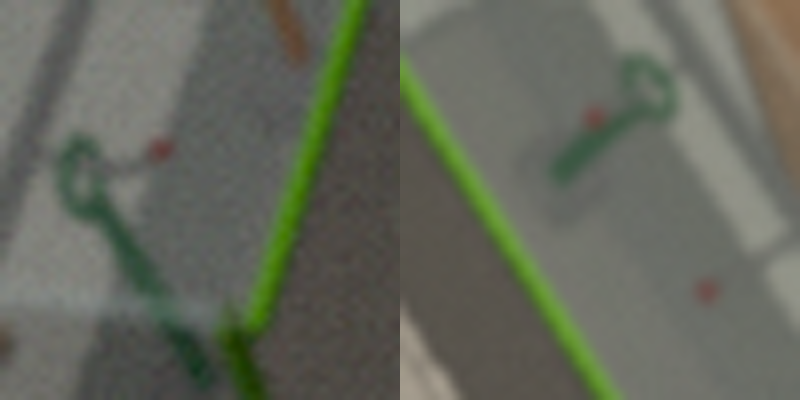

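View pics/s19c.png

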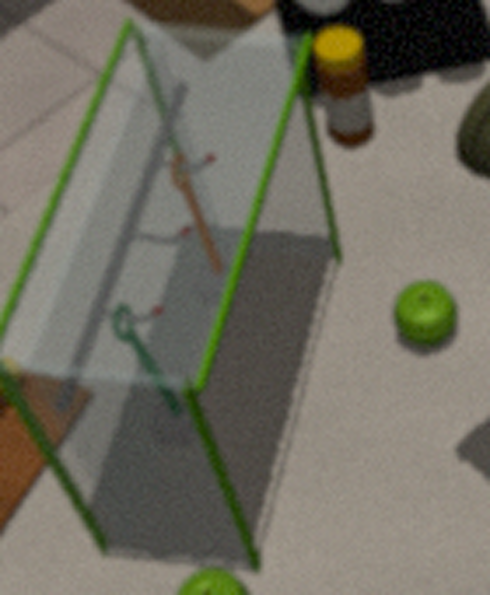

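View pics/top19.png

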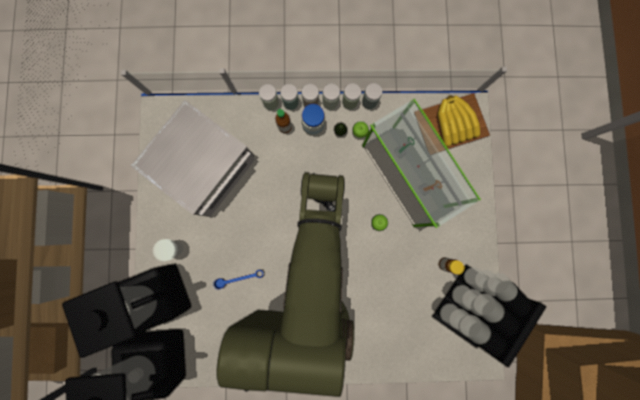

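arm_command --grip '[-1,-1,-1,-1,-1,-1,-1,-1]' --pt "0 0 0" --pt "0 0 0" --pt "0 0 0" --pt "0 0 0" --pt "0 0 0" --pt "0 0 0" --pt "0 0 0" --pt "0 0 0" --twist '[0,0,0,0,0,0,0,0]'

```text
t: 39.8
position: [0.4849, -0.0161, 0.247]
tcp_rot: [3.142, -0.0, 2.11]
ft_force: [0.9, 0.2, -0.6]
gripper_width: 1.004
```

arm_command --grip '[-1,-1,-1,-1,-1,-1,-1,-1]' --pt "0 0 0" --pt "0 0 0" --pt "0 0 0" --pt "0 0 0" --pt "0 0 0" --pt "0 0 0" --pt "0 0 0" --pt "0 0 0" --twist '[0,0,0,0,0,0,0,0]'

```text
t: 40.47
position: [0.4848, -0.016, 0.247]
tcp_rot: [-3.142, -0.0, 2.11]
ft_force: [-0.1, 0.2, -0.4]
gripper_width: 0.997
```

arm_command --grip '[-1,-1,-1,-1,-1,-1,-1,-1]' --pt "0 0 0" --pt "0 0 0" --pt "0 0 0" --pt "0 0 0" --pt "0 0 0" --pt "0 0 0" --pt "0 0 0" --pt "0 0 0" --twist '[0,0,0,0,0,0,0,0]'

```text
t: 41.13
position: [0.4848, -0.016, 0.247]
tcp_rot: [-3.142, -0.0, 2.11]
ft_force: [0.5, 0.8, -0.6]
gripper_width: 1.0
```

```bash
python3 - <<'E'
from hk import *
st();look('20',185,140,380,130)
s=load('scene20');t=load('top20')
a=cv2.resize(s['img'][100:200,170:250],None,fx=5,fy=5,interpolation=cv2.INTER_CUBIC)
b=cv2.resize(t['img'][125:225,385:445],None,fx=5,fy=5,interpolation=cv2.INTER_CUBIC)
cv2.imwrite('pics/st20b.png',np.hstack([a,b]))
E
```

```text
41.13 pos [ 0.4848 -0.016   0.247 ] yaw 120.88 rp [-3.142 -0.   ] F [ 0.5  0.8 -0.6] w 1.0
```

View pics/st20b.png

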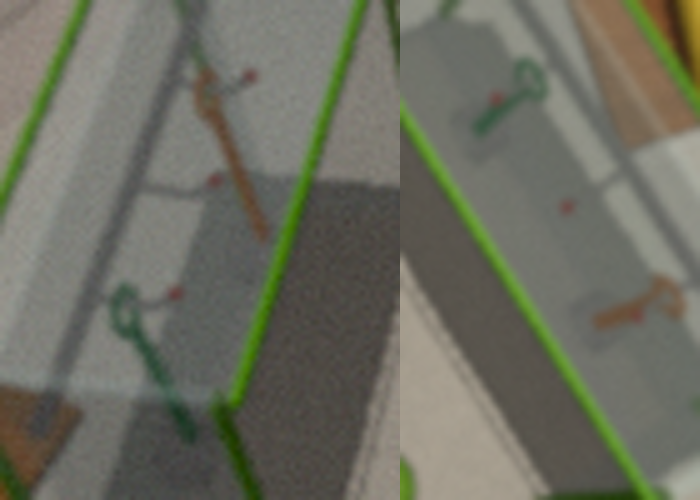

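```bash
python3 - <<'E'
from h import *
s=load('scene20');t=load('top20')
xx=np.array([.512,-.859]);yy=np.array([.859,.512])
D={'green':((194.8,162),(208,187.4),(410.6,141),(401,151.4),(205.2,158.8),(404.2,144.7)),
'orange':((211.4,119),(223,147.4),(438.6,184.4),(424.6,189.6),(220,115.2),(432.8,188.2))}
for k,(es,bs,et,bt,ts,tt) in D.items():
    E,e1=tri([(s,*es),(t,*et)]);B,e2=tri([(s,*bs),(t,*bt)]);T,_=tri([(s,*ts),(t,*tt)])
    bend=T+np.append(.016*xx,-.016);d=E-bend;h=E-B
    print(k,'eye rel bend x %.4f y %.4f z %.4f'%(d[:2]@xx,d[:2]@yy,d[2]),'tilt x %.2f y %.2f'%(np.arctan2(h[:2]@xx,h[2]),np.arctan2(h[:2]@yy,h[2])),np.linalg.norm(h),e1[0],e2[0])
E
```

```text
green eye rel bend x 0.0200 y 0.0012 z -0.0049 tilt x 0.02 y 0.03 0.1486225762042147 0.001456723830424292 0.0005240596433150915
orange eye rel bend x 0.0181 y -0.0011 z -0.0078 tilt x 0.05 y -0.01 0.14580515162027463 3.958542733710923e-05 0.0013620100207816896
```

```bash
python3 -c "
from h import *
st();print(bot.job_done())"
```

```text
41.23 pos [ 0.4848 -0.016   0.247 ] yaw 120.88 rp [-3.142 -0.   ] F [ 1.  -0.3 -0.5] w 1.001
the job is handed in; nothing more can be done
None
```

The station is closed down and the job is handed in at 41 s of the 210 s allowed. No verdict was reported.

**What I found and did:** Two jars and two scoops (green, orange) were present; I saw no third jar and no yellow scoop in any view.
- **Jars and drawer:** I stood the jars in the right and middle cells, laid the bar tab-up in both cradles and pushed the drawer shut.
- **Scoops:** I hung orange on the right hook and green on the left hook. The blue scoop, the yellow-capped bottle, the tumbler and the jars at the back were left alone.

**Last checks:**
- **Scoops:** both eyes sit on their own hooks, 18–20 mm behind the bend, within 1.2 mm sideways and 5–8 mm below it. The handles are within about 0.05 rad of vertical and no longer visibly swinging.
- **Drawer:** the lip to the housing face measured 30 mm, which means shut to within about 1 mm. An earlier, rougher view put it within about 3 mm.
- **Bystanders:** they looked to be where they started in the last pictures, judged by eye. The arm is clear of everything.

**What disagreed or went unchecked:**
- **Hard push:** my final push pressed the closed fingers on the drawer lip with up to about 79 N at the wrist, under the 120 N limit. I took this as a finger contact, so the 40 N limit for the gripper body should not apply.
- **Camera calibration:** the wrist camera's reported position relative to the gripper drifted by up to 5 mm between poses, so I used a fixed value for the scoops and hooks. Heights from the scene and top cameras together came out low, about 6 mm at the hooks and up to 20–27 mm on the counter scoops and the drawer panel.
- **Bar and jars once shut:** they cannot be seen with the drawer closed. Part-way through the push the jars stood upright and the bar looked in place.

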